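Load the stopper caddy into the drying cabinet

TASK

Draw the drying cabinet's shelf right out by its blue grip, then carry the open caddy of loose stoppers from under the funnel rack by its green handle, keeping it level so no stopper falls out, and set it down gently inside the shelf's rim, in line with the shelf. Then push the shelf smoothly all the way home and let go. Do not bump the rack, and leave the other glassware and the pipette bulb where they are.

Things in the scene. Friction and masses are not known exactly. Their poses are not given: they have to be found in the camera images.
- caddy_center (a point): White open caddy, loose, 0.3 kg: tray 130 mm (x) by 110 (y), walls 24 high, 4 thick. Green upright handle plate in its middle, 50 long (x), 12 thick (y), top 110 above the underside. This point: on the handle's centre line, 55 above the underside; grip across the thickness, best 40 mm above this point. Starts on the bench under the rack's rail, which is just on the robot's side of it. x away from robot, z up.
- shelf_seat (a point): Middle of the floor (top face) of the drying cabinet's aluminium shelf, 24 mm above the bench. Shelf 160 mm (x) by 140 (y), with a rim 5 mm thick standing 6 mm above the floor: 150 by 130 mm inside the rim. x points into the cabinet, z up.
- shelf_handle (a point): Blue upright grip plate on the shelf's front, 34 mm long (x), 12 thick (y), top 88 above the bench. This point: its centre line, 73 above the bench, 135 in front of the shelf's middle. Moves with the shelf; x points into the cabinet. Grip across the thickness. With the shelf in, it stands 60 mm in front of the cabinet's mouth.
- shelf (a joint): How far the shelf is drawn out, m: 0 fully in (against its stop), 0.16 fully out (stop). It slides along its x axis (out towards the robot), stays where it is left, and takes about 2 N to move.
- dryer: Fixed drying cabinet, white frame, clear sides and roof, 176 mm wide, 192 high, mouth towards the robot. Origin on the bench where the shelf's middle is when fully out; mouth 85 mm beyond it (+x), opening 162 wide, reaching 180 above the bench; back at x = 315 mm. x points into the cabinet.
- rack: Fixed steel rack. Origin on the bench below the middle of the lower rail, which is 14 mm thick, runs along y from -160 to 160 mm, 277 above the bench, over the caddy: an upright tool cannot reach the caddy's handle, so come in leaning from the robot's side. Uprights at y = -160, 160, 310 tall. Two glass funnels hang at x = 165, y = -90, 90, from 125 up. x away from robot.
- stopper1_center (a point): Middle of the loose stopper with the red head, 42 mm long, 30 mm across the head, 30 g; starts standing on its head in the caddy.
- stopper2_center (a point): Middle of the loose stopper with the yellow head, 42 mm long, 30 mm across the head, 30 g; starts standing on its head in the caddy.
- stopper3_center (a point): Middle of the loose stopper with the blue head, 42 mm long, 30 mm across the head, 30 g; starts standing on its head in the caddy.
- stopper4_center (a point): Middle of the loose stopper with the orange head, 42 mm long, 30 mm across the head, 30 g; starts standing on its head in the caddy.
- beaker1: Bystander: clear beaker under a funnel at the back of the rack, 68 mm across, 85 mm high; origin at its underside.
- beaker2: Bystander: clear beaker under the other funnel at the back of the rack, 68 mm across, 85 mm high; origin at its underside.
- beaker3: Bystander: green glass beaker, 64 mm across, 70 mm high, between rack and cabinet; origin at its underside.
- amber: Bystander: amber bottle, 68 mm across, 150 mm high; origin at its underside.
- flask: Bystander: amber conical flask, 94 mm across, 140 mm high; origin at its underside.
- bulb: Bystander: green pipette bulb lying down, about 95 mm long, 36 mm wide, 30 mm high; origin at its underside.

How it is judged:
On the way, in this order (a step that is already met when the one before it is completed fails the run):
1. the empty shelf is drawn out (more than 120 mm of its 160 mm) (value of joint shelf above 0.12 m and contact force between caddy and shelf below 0.1 N), for 0.2 s.
2. the caddy is lifted off the bench, level, with all stoppers in it (height (world z) of caddy_center above 0.085 m and angle between caddy_center's own z axis and vertical below 0.26 rad and x of stopper1_center in the frame of caddy_center between -0.065 and 0.065 m and y of stopper1_center in the frame of caddy_center between -0.055 and 0.055 m and z of stopper1_center in the frame of caddy_center between -0.056 and 0 m and x of stopper2_center in the frame of caddy_center between -0.065 and 0.065 m and y of stopper2_center in the frame of caddy_center between -0.055 and 0.055 m and z of stopper2_center in the frame of caddy_center between -0.056 and 0 m and x of stopper3_center in the frame of caddy_center between -0.065 and 0.065 m and y of stopper3_center in the frame of caddy_center between -0.055 and 0.055 m and z of stopper3_center in the frame of caddy_center between -0.056 and 0 m and x of stopper4_center in the frame of caddy_center between -0.065 and 0.065 m and y of stopper4_center in the frame of caddy_center between -0.055 and 0.055 m and z of stopper4_center in the frame of caddy_center between -0.056 and 0 m), for 0.2 s.
3. the caddy stands flat inside the rim of the drawn-out shelf, let go of (x of caddy_center in the frame of shelf_seat between -0.014 and 0.014 m and y of caddy_center in the frame of shelf_seat between -0.014 and 0.014 m and z of caddy_center in the frame of shelf_seat between 0.05 and 0.06 m and angle between caddy_center's own z axis and vertical below 0.06 rad and angle between the x axis of caddy_center and the x axis of shelf_seat, either way round below 0.17 rad and value of joint shelf above 0.09 m and contact force between the fingers and caddy below 0.1 N), for 0.2 s.
At the end, for the whole second after the job is handed in: The shelf is within 8 mm of fully in; the caddy stands level (within 0.06 rad) inside its rim, centred within 14 mm each way and in line with it within 0.17 rad, at rest; all four stoppers are still in the caddy (standing or lying) (value of joint shelf below 0.008 m and x of caddy_center in the frame of shelf_seat between -0.014 and 0.014 m and y of caddy_center in the frame of shelf_seat between -0.014 and 0.014 m and z of caddy_center in the frame of shelf_seat between 0.05 and 0.06 m and angle between caddy_center's own z axis and vertical below 0.06 rad and angle between the x axis of caddy_center and the x axis of shelf_seat, either way round below 0.17 rad and x of stopper1_center in the frame of caddy_center between -0.065 and 0.065 m and y of stopper1_center in the frame of caddy_center between -0.055 and 0.055 m and z of stopper1_center in the frame of caddy_center between -0.056 and 0 m and x of stopper2_center in the frame of caddy_center between -0.065 and 0.065 m and y of stopper2_center in the frame of caddy_center between -0.055 and 0.055 m and z of stopper2_center in the frame of caddy_center between -0.056 and 0 m and x of stopper3_center in the frame of caddy_center between -0.065 and 0.065 m and y of stopper3_center in the frame of caddy_center between -0.055 and 0.055 m and z of stopper3_center in the frame of caddy_center between -0.056 and 0 m and x of stopper4_center in the frame of caddy_center between -0.065 and 0.065 m and y of stopper4_center in the frame of caddy_center between -0.055 and 0.055 m and z of stopper4_center in the frame of caddy_center between -0.056 and 0 m and linear speed of caddy below 0.01 m/s and linear speed of each of stopper1, stopper2, stopper3, stopper4 below 0.03 m/s); the robot touches nothing.
It fails at once if the caddy is tilted more than 15 degrees (0.26 rad) (angle between caddy_center's own z axis and vertical above 0.26 rad).
It fails at once if a stopper leaves the caddy (distance between any of stopper1_center, stopper2_center, stopper3_center, stopper4_center and caddy_center above 0.095 m).
It fails at once if the caddy is dropped onto the shelf (faster than 0.5 m/s within 45 mm above it), or jerked along with it that fast (linear speed of caddy above 0.5 m/s and horizontal distance between caddy_center and shelf_seat below 0.1 m and z of caddy_center in the frame of shelf_seat below 0.1 m).
It fails at once if the rack is bumped hard (over 20 N) by the robot or the caddy (contact force between any of the arm, the fingers, caddy and rack above 20 N).
It fails at once if another piece of glassware or the bulb is moved more than 25 mm or tipped over (distance of any of beaker1, beaker2, beaker3, amber, flask, bulb from where it was at the start of the episode above 0.025 m or angle between any of beaker1, beaker2, beaker3, amber, flask, bulb's own z axis and vertical above 0.5 rad).
It also fails if it takes over 72 s, if anything falls off the work surface, if the arm or the gripper's body presses on something with over 40 N, if the wrist force passes 120 N, or if a joint passes its speed limit or range.

ROBOT

A 6-joint arm with a two-finger parallel gripper is mounted at the origin on the work surface. World frame = base frame: x ahead of the robot, y to its left, z up, the work surface at z = 0. Lengths are in m, angles in rad, forces in N, time in s.
With the tool pointing down it reaches from about 0.35 to 0.875 m from the base axis. Payload 4.2 kg.
Tool frame: the origin (TCP) lies midway between the tips of the shut fingers; the grasp point (between the pads) lies 19 mm behind it; z points along the fingers, y is the line along which they close (so a half turn about z gives the same grasp; the last joint's range is limited). The gripper opens to 85 mm and grips with 20 to 120 N. Pads are 22 mm wide; open, the fingers measure 114 mm over their backs; the gripper's body (76 mm by 85 mm) begins 54 mm behind the grasp point. The pads swing forward as they close: fully open they stand 13 mm farther back than shut.
Start: joints at [1.461, 0.385, 0.008, 0, -1.194, -0.259], TCP at [0.225, 0.583, 0.231] pointing down, gripper open.
Joint ranges: [-3.14, 3.14], [-1.21, 2.06], [-1.07, 1.41], [-3.16, 2.05], [-2.99, -0.16], [-3.1, 3.1]. Speed limits (rad/s): [2.79, 2.79, 3.14, 3.14, 3.14, 3.14].

INTERFACE

Orientations are given as a 3x3 rotation matrix whose columns are the frame's x, y, z axes.
In Python, from bench import bot gives the robot as it stands. The module is installed in compiled form; this text tells all that it offers.
- The arm moves only by the tool jog_arm, never from a script. Its argument "steps" is a list of rows, each an object of numbers: "dx", "dy", "dz": the shift along the tool's x, y, z in units of 40 mm (1.0 is 40 mm); "rx", "ry", "rz": the turn, a rotation vector about the tool's x, y, z in units of 6 degrees (1.0 is 6 degrees). A call has 1 to 20 rows; each row shifts and turns the commanded pose from where the row before left it, along the tool's axes as they then stand; what a row does not reach is not made up. A row lasts 1/8 s, in which the tool goes at most 62.5 mm and 10.7 degrees, less where a joint would pass 70% of its speed; a pose out of reach is approached as far as the arm can. A call is refused whole if a number of a shift passes 1 or a number of a turn 1, either way. A call with a gripper value outside its range is refused whole. "jaw" is the closure, from 0 (fully open) to 1 (shut), set as the call begins (left out, the last holds). The fingers move at their own pace and stop on an object; "newtons" is the grip in N (left out, the last holds). Time passes only in rows, so rows that do not move let the fingers close. It gives the time, the measured TCP pose, the force, the opening and the grip force at its end, in the units of the state.
- bot.sense(): the state, without advancing time (a new reading comes with each control period).
- bot.read_camera(name): name is "scene" or "top"; returns a dict with "pixels" (420x560x3 uint8, red, green, blue), "intrinsics" (3x3 intrinsics, pixels), "k1" (the pictures are not rectified: a ray, as slopes to the right and down, at radius r is drawn at 1 + k1 r^2 times it, then the intrinsics apply), "world_from_camera" (4x4, takes a point from camera to world coordinates). Camera axes: x right, y up, looking along -z (the intrinsics and any distortion apply to the point x, -y, -z); pixel columns grow to the right and rows downward; lengths in m; the calibration is good to about 2 mm. A picture is of the moment at which its call begins. There is no depth.
- bot.finish_job(): hands the job in; it is judged then, once.
The state is a dict: "clock": time; "joint_positions": joint angles; "dq": joint speeds; "effort": joint torques, N m; "tcp_pos": TCP position; "eef_rot": TCP orientation; "ft_force": force on the tool from outside, world axes, zero at the start; "moment": the same for the moment, N m; "opening": finger opening in m; "grasp_force": force on a finger pad.
Only numpy, scipy, OpenCV 4.12 (cv2) and the standard library are available. Lean on these libraries where they do the work, as an engineer would, in place of code of your own. Each camera call takes 0.05 s, during which the arm holds its last target. There are 200 camera calls.

## Working session

There is one attempt and no reset: what is moved stays moved. The work goes in short steps, Python scripts to look and compute and a tool call to move; the robot and the scene stay as the last step left them, time stands still between calls to the robot, and variables do not carry over. Pictures are saved under pics/ and viewed, at most 10 in all, crops included, and the job is handed in when it is done.

Besides the shell and the picture viewer there is one more tool, called after "Request:" by a JSON object that holds its "method" and its "body", one argument or row to a line. jog_arm: Moves the arm, as the interface text tells. Its arguments: {"type":"object","properties":{"steps":{"type":"array","items":{"type":"object","properties":{"dx":{"type":"number"},"dy":{"type":"number"},"dz":{"type":"number"},"rx":{"type":"number"},"ry":{"type":"number"},"rz":{"type":"number"}}}},"jaw":{"type":"number"},"newtons":{"type":"number"}},"required":["steps"]}

```bash
mkdir -p pics
cat > h.py <<'E'
import numpy as np, cv2
from bench import bot
np.set_printoptions(precision=4,suppress=True)
def cam(n):
    c=bot.read_camera(n); return c
def ray(c,u,v):
    K=np.array(c["intrinsics"]);T=np.array(c["world_from_camera"])
    p=cv2.undistortPoints(np.array([[[u,v]]],float),K,np.array([c["k1"],0,0,0.]))[0,0]
    d=T[:3,:3]@np.array([p[0],-p[1],-1]); return T[:3,3],d/np.linalg.norm(d)
def onz(c,u,v,z):
    o,d=ray(c,u,v); return o+d*(z-o[2])/d[2]
def save(c,n): cv2.imwrite(n,cv2.cvtColor(np.array(c["pixels"]),cv2.COLOR_RGB2BGR))
E
python3 - <<'E'
from h import *
for n in("scene","top"):
    c=cam(n);save(c,f"pics/{n}0.png");print(n,c["intrinsics"],c["k1"],c["world_from_camera"])
print(bot.sense())
E
```

```text
scene [[391.0417   0.     279.1271]
 [  0.     391.0417 205.2681]
 [  0.       0.       1.    ]] -0.04301273089880514 [[-0.9965 -0.0769  0.0334  0.6319]
 [ 0.0833 -0.9522  0.2938  0.2182]
 [ 0.0092  0.2956  0.9553  0.7811]
 [ 0.      0.      0.      1.    ]]
top [[435.1136   0.     283.7602]
 [  0.     435.1136 211.3086]
 [  0.       0.       1.    ]] 0.015877916141161467 [[-0.01    0.9943 -0.1064  0.5227]
 [-0.9993 -0.0138 -0.0356 -0.0304]
 [-0.0369  0.106   0.9937  0.9889]
 [ 0.      0.      0.      1.    ]]
{'clock': 0.1, 'joint_positions': array([ 1.4606,  0.3855,  0.0067, -0.0004, -1.194 , -0.2586]), 'dq': array([-0.0009, -0.0011,  0.0024, -0.0004, -0.0012, -0.0004]), 'effort': array([ -0.0007, -39.3317,  18.8931,   4.198 ,  -0.0026,   0.    ]), 'tcp_pos': array([0.2251, 0.5825, 0.2303]), 'eef_rot': array([[ 0.9327, -0.3606, -0.0006],
       [-0.3606, -0.9327, -0.0019],
       [ 0.0001,  0.002 , -1.    ]]), 'ft_force': array([ 0.6413,  0.4099, -0.7939]), 'moment': array([ 0.0204, -0.0196, -0.068 ]), 'grasp_force': 0.0, 'opening': 0.08565319711617884}
```

View pics/scene0.png

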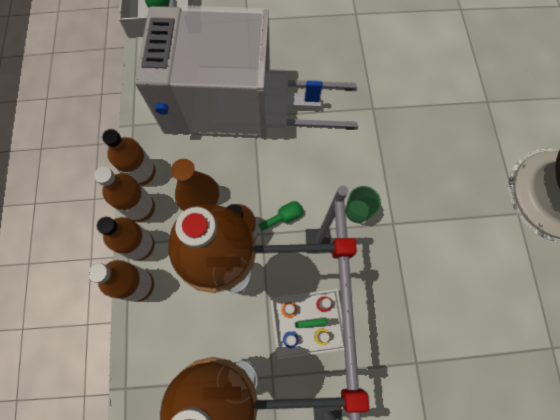

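View pics/top0.png

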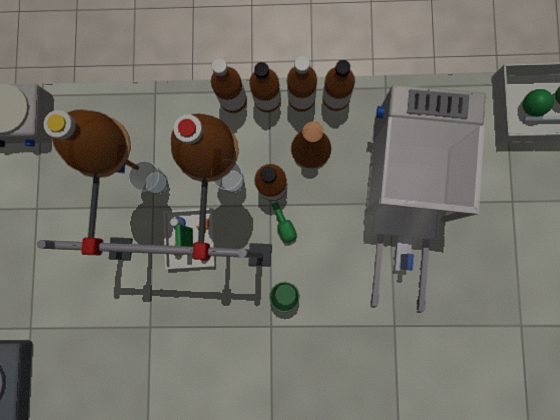

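The scene view shows the grip at (313,91), the caddy handle at (312,323), the rail from (340,190) to (355,410) and the green beaker at (362,205). The top view shows the grip at (406,258), the caddy at (188,240), the beaker at (285,296) and the bulb at (285,225). Next I'll crop in closer on the grip and the caddy.

Run:
```python
from h import *
t=cam("top");s=cam("scene")
import pickle;pickle.dump((t,s),open("c0.pkl","wb"))
def crop(c,u,v,w,h): return cv2.resize(np.array(c["pixels"])[v:v+h,u:u+w],(400,300),interpolation=cv2.INTER_CUBIC)
im=np.vstack([np.hstack([crop(t,140,190,100,75+0),crop(t,355,220,120,90)]),np.hstack([crop(s,260,280,100,75),crop(s,260,60,120,90)])])
cv2.imwrite("pics/crop1.png",im[...,::-1])
def blobs(c,f,name):
    hsv=cv2.cvtColor(np.array(c["pixels"]),cv2.COLOR_RGB2HSV)
    m=cv2.inRange(hsv,f[0],f[1]);n,l,st,ce=cv2.connectedComponentsWithStats(m)
    for i in range(1,n):
        if st[i,4]>25:
            r=cv2.minAreaRect(np.argwhere(l==i)[:,::-1].astype(np.float32));print(name,st[i],ce[i],cv2.boxPoints(r).round(1).tolist())
for c,n in((t,"top"),(s,"scene")):
    blobs(c,((108,130,50),(128,255,255)),n+" blue"); blobs(c,((50,120,40),(85,255,255)),n+" green")
```

```text
top blue [377 106   8  12  71] [380.1831 111.4085] [[375.8999938964844, 116.30000305175781], [377.79998779296875, 105.0999984741211], [384.29998779296875, 106.19999694824219], [382.3999938964844, 117.4000015258789]]
top blue [ 25 140   9   6  42] [ 28.6429 142.3333] [[25.0, 140.0], [33.0, 140.0], [33.0, 145.0], [25.0, 145.0]]
top blue [407 254   6  16  68] [409.9118 261.6471] [[406.3999938964844, 268.6000061035156], [408.8999938964844, 253.60000610351562], [413.3999938964844, 254.39999389648438], [410.8999938964844, 269.29998779296875]]
top green [523  90  31  25 547] [538.936 101.223] [[519.5, 102.5], [539.0, 83.0], [557.0, 101.0], [537.5, 120.5]]
top green [272 202  24  40 408] [284.0931 225.3995] [[267.3999938964844, 205.39999389648438], [281.1000061035156, 199.5], [297.5, 237.8000030517578], [283.79998779296875, 243.60000610351562]]
top green [175 224  15  22 161] [180.0559 234.7888] [[174.8000030517578, 224.1999969482422], [188.5, 223.3000030517578], [189.8000030517578, 244.39999389648438], [176.10000610351562, 245.1999969482422]]
top green [272 299  26  11  73] [284.5205 305.27
[... 650 characters left out ...]
, [168.0, 0.0], [168.0, 5.0], [146.0, 5.0]]
scene green [347 197  32  25 511] [361.4325 208.9354] [[343.8999938964844, 203.6999969482422], [375.1000061035156, 193.3000030517578], [381.8999938964844, 213.6999969482422], [350.70001220703125, 224.10000610351562]]
scene green [259 202  44  28 492] [283.9411 214.75  ] [[256.20001220703125, 219.39999389648438], [296.6000061035156, 199.1999969482422], [303.79998779296875, 213.60000610351562], [263.3999938964844, 233.8000030517578]]
scene green [296 318  31  10 181] [311.3646 322.6685] [[295.3999938964844, 321.79998779296875], [325.79998779296875, 317.79998779296875], [326.6000061035156, 323.70001220703125], [296.20001220703125, 327.79998779296875]]
```

View pics/crop1.png

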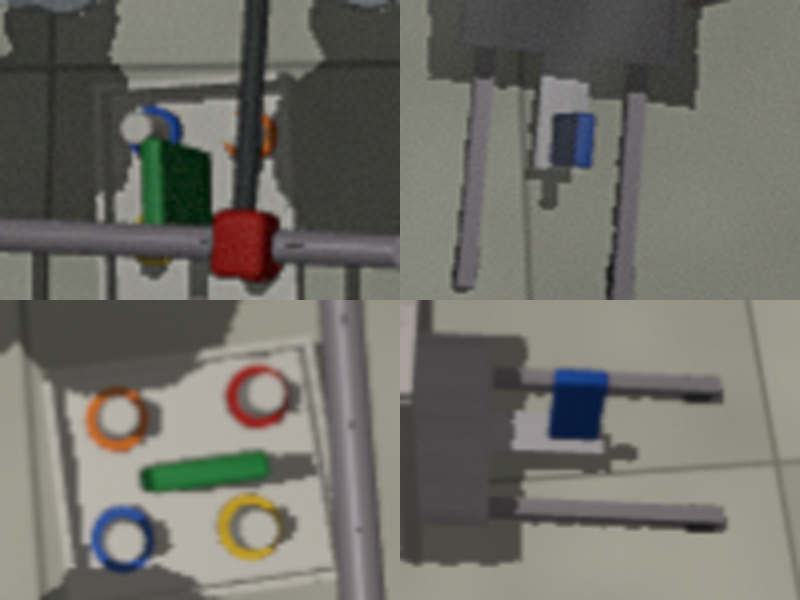

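The crop shows the caddy handle's top face centred at about (311.5,322.5) in scene, and as a strip at u≈178 in top. The grip's top face is at (410,262) in top and (314.3,83.1) in scene, and the guide rails are clear in both views.

Run:
```python
from h import *
import pickle;t,s=pickle.load(open("c0.pkl","rb"))
def T(u,v): return (140+u/4,190+v/4)
def TG(u,v): return (355+(u-400)*.3,220+v*.3)
def S(u,v): return (260+u/4,280+(v-300)/4)
def SG(u,v): return (260+(u-400)*.3,60+(v-300)*.3)
def ang(a,b): d=b-a; return np.degrees(np.arctan2(d[1],d[0]))
def seg(c,p,q,z,n):
    a,b=onz(c,*p,z),onz(c,*q,z); print(n,a[:2],b[:2],"mid",((a+b)/2)[:2],"len",np.linalg.norm(a-b),"ang",ang(a,b))
seg(s,S(268,463),S(143,479),.11,"handle scene")
seg(t,T(153,223),T(151,140),.11,"handle top (part)")
seg(t,TG(582,167),TG(586,113),.088,"grip top"); seg(s,SG(606,378),SG(556,378),.088,"grip scene")
for z in (.01,.02):
  seg(t,TG(465,288),TG(484,60),z,"railL top");seg(t,TG(621,300),TG(637,70),z,"railR top")
  seg(s,SG(720,390),SG(494,376),z,"rail1 sc");seg(s,SG(722,518),SG(490,504),z,"rail2 sc")
# caddy outer rim z .024 scene: corners
for n,p in dict(tl=(50,380),tr=(312,343),br=(332,570),bl=(80,592)).items(): print(n,onz(s,*S(*p),.024))
seg(t,(45,244),(240,253),.277,"rack top");seg(s,(341,200),(354,400),.277,"rack scene")
for n,p,q,z in (("beaker3 rim",(285,290),(364,202),.07),("bulb",(284,225.4),(284,214.7),.015),("roof front corners",(383,205),(270,10),.192),("roof",(478,213),(266,128),.192),("dryer sc back",(0,0),(178,135),.192)):
  print(n,onz(t,*p,z),onz(s,*q,z))
```

```text
handle scene [0.5462 0.2175] [0.5983 0.2194] mid [0.5723 0.2184] len 0.05219502215316243 ang 2.1190199420034093
handle top (part) [0.5495 0.2163] [0.5918 0.218 ] mid [0.5706 0.2172] len 0.042316956338461394 ang 2.3330135934363367
grip top [ 0.4957 -0.2525] [ 0.5284 -0.2562] mid [ 0.5121 -0.2544] len 0.03289176271680142 ang -6.576443764552568
grip scene [ 0.4978 -0.2506] [ 0.5288 -0.2529] mid [ 0.5133 -0.2518] len 0.031045546601542615 ang -4.2537228231940025
railL top [ 0.4151 -0.1923] [ 0.5648 -0.2099] mid [ 0.49   -0.2011] len 0.1506559713713881 ang -6.677924740778181
railR top [ 0.407  -0.2933] [ 0.557  -0.3105] mid [ 0.482  -0.3019] len 0.15097604723939245 ang -6.534288611378959
rail1 sc [ 0.4053 -0.2881] [ 0.5597 -0.3108] mid [ 0.4825 -0.2994] len 0.15600690317936658 ang -8.360843277804419
rail2 sc [ 0.4184 -0.1898] [ 0.5713 -0.212 ] mid [ 0.4949 -0.2009] len 0.1545409874537113 ang -8.241381910541461
railL top [ 0.4162 -0.1907] [ 0.5643 -0.208 ] mid [ 0.4903 -0.1994] len 0.14911698058232967 ang -6.677924740778177
railR top [ 0.4082 -0.2906] [ 0.5567 -0.3076] mid [ 0.4824 -0.2991]
[... 191 characters left out ...]
0.5721 -0.2064] mid [ 0.4966 -0.1955] len 0.15253684378063764 ang -8.24138191054146
tl [0.6336 0.171  0.024 ]
tr [0.5078 0.1643 0.024 ]
br [0.5114 0.2671 0.024 ]
bl [0.6274 0.2666 0.024 ]
rack top [0.55  0.392] [0.5314 0.0674] mid [0.5407 0.2297] len 0.3251314816091222 ang -93.26897779582994
rack scene [0.5299 0.0624] [0.5461 0.3108] mid [0.538  0.1866] len 0.24888851163436182 ang 86.2762200434258
beaker3 rim [0.4562 0.0016 0.07  ] [0.4444 0.006  0.07  ]
bulb [0.5953 0.0043 0.015 ] [0.5969 0.0034 0.015 ]
roof front corners [ 0.6172 -0.1836  0.192 ] [ 0.5963 -0.3492  0.192 ]
roof [ 0.6002 -0.353   0.192 ] [ 0.622  -0.1004  0.192 ]
dryer sc back [1.0351 0.5541 0.192 ] [ 0.7697 -0.0993  0.192 ]
```

```bash
cat >> h.py <<'E'
from scipy.spatial.transform import Rotation as Rn
def Rt(yaw,lean): # degrees
    return (Rn.from_euler('z',yaw,degrees=True)*Rn.from_euler('y',-lean,degrees=True)).as_matrix()@np.diag([1,-1,-1.])
def goal(grasp,yaw,lean):
    R=Rt(yaw,lean); return np.array(grasp)+R[:,2]*.019,R
def plan(p,R):
    s=bot.sense();R0=np.array(s["eef_rot"]);d=p-s["tcp_pos"]
    print("clock",s["clock"],"tcp",s["tcp_pos"],"target",p,"d",d,"q",s["joint_positions"])
    print("rot units",Rn.from_matrix(R0.T@R).as_rotvec(degrees=True)/6,"shift after rot",R.T@d/.04,"now",R0.T@d/.04)
E
python3 - <<'E'
from h import *
a=np.radians(-6.8);u=np.array([np.cos(a),np.sin(a)])
g=np.array([.5127,-.2530])-.006*u
plan(*goal([*g,.160],-6.8,0)); plan(*goal([*g,.073],-6.8,0))
E
```

```text
clock 0.2 tcp [0.2252 0.5827 0.2307] target [ 0.5067 -0.2523  0.141 ] d [ 0.2816 -0.835  -0.0897] q [ 1.4606  0.3853  0.0072 -0.0003 -1.194  -0.2586]
rot units [ 0.0126  0.0006 -2.389 ] shift after rot [ 9.4616 19.8936  2.2414] now [14.0919 16.9289  2.265 ]
clock 0.2 tcp [0.2252 0.5827 0.2307] target [ 0.5067 -0.2523  0.054 ] d [ 0.2816 -0.835  -0.1767] q [ 1.4606  0.3853  0.0072 -0.0003 -1.194  -0.2586]
rot units [ 0.0126  0.0006 -2.389 ] shift after rot [ 9.4616 19.8936  4.4164] now [14.0917 16.9261  4.44  ]
```

Request:
{"method": "jog_arm", "body": {
  "steps": [
    {"rz": -0.8},
    {"rz": -0.8},
    {"rz": -0.79},
    {"dx": 0.43, "dy": 0.9},
    {"dx": 0.43, "dy": 0.9},
    {"dx": 0.43, "dy": 0.9},
    {"dx": 0.43, "dy": 0.9},
    {"dx": 0.43, "dy": 0.9},
    {"dx": 0.43, "dy": 0.9},
    {"dx": 0.43, "dy": 0.9},
    {"dx": 0.43, "dy": 0.9},
    {"dx": 0.43, "dy": 0.9},
    {"dx": 0.43, "dy": 0.9},
    {"dx": 0.43, "dy": 0.9},
    {"dx": 0.43, "dy": 0.9},
    {"dx": 0.43, "dy": 0.9},
    {"dx": 0.43, "dy": 0.9},
    {"dx": 0.43, "dy": 0.9},
    {"dx": 0.43, "dy": 0.9},
    {"dx": 0.43, "dy": 0.9}
  ],
  "jaw": 0
}}

```text
$.steps[0]: bad value
```

Request:
{"method": "jog_arm", "body": {
  "steps": [
    {"dx": 0.43, "dy": 0.9},
    {"dx": 0.43, "dy": 0.9},
    {"dx": 0.43, "dy": 0.9},
    {"dx": 0.43, "dy": 0.9},
    {"dx": 0.43, "dy": 0.9},
    {"dz": 0.5},
    {"dz": 0.5},
    {"dz": 0.5},
    {}
  ]
}}

```text
$.steps[0]: bad value
```

Run:
```python
from h import *
a=np.radians(-6.8);u=np.array([np.cos(a),np.sin(a)])
g=np.array([.5127,-.2530])-.006*u
plan(*goal([*g,.073],-6.8,0))
t=cam("top");s=cam("scene")
im=np.hstack([np.array(t["pixels"])[180:340,300:500],np.array(s["pixels"])[20:180,200:400]])
cv2.imwrite("pics/g1.png",cv2.resize(im,(800,320),interpolation=cv2.INTER_CUBIC)[...,::-1])
```

```text
clock 0.2 tcp [0.2252 0.5827 0.2307] target [ 0.5067 -0.2523  0.054 ] d [ 0.2816 -0.835  -0.1767] q [ 1.4606  0.3853  0.0072 -0.0003 -1.194  -0.2586]
rot units [ 0.0126  0.0006 -2.389 ] shift after rot [ 9.4616 19.8936  4.4164] now [14.0917 16.9261  4.44  ]
```

View pics/g1.png

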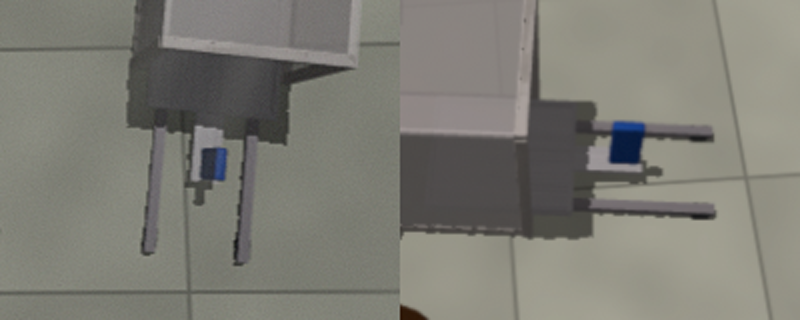

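The call was refused ("bad value") and the arm hasn't moved: the picture still shows only the shelf and grip. Rows may need all six keys.

Request:
{"method": "jog_arm", "body": {
  "steps": [
    {"dx": 0, "dy": 0, "dz": 0, "rx": 0, "ry": 0, "rz": -0.8},
    {"dx": 0, "dy": 0, "dz": 0, "rx": 0, "ry": 0, "rz": -0.8},
    {"dx": 0, "dy": 0, "dz": 0, "rx": 0, "ry": 0, "rz": -0.79}
  ],
  "jaw": 0
}}

```text
clock: 0.68
tcp_pos: [0.2252, 0.5829, 0.2312]
eef_rot: [[0.993, -0.116, -0.0], [-0.116, -0.993, -0.0], [-0.0, 0.0, -1.0]]
ft_force: [-0.2, -1.4, 0.7]
opening: 0.0852
grasp_force: 0.0
```

Request:
{"method": "jog_arm", "body": {
  "steps": [
    {"dx": 0.43, "dy": 0.9, "dz": 0, "rx": 0, "ry": 0, "rz": 0},
    {"dx": 0.43, "dy": 0.9, "dz": 0, "rx": 0, "ry": 0, "rz": 0},
    {"dx": 0.43, "dy": 0.9, "dz": 0, "rx": 0, "ry": 0, "rz": 0},
    {"dx": 0.43, "dy": 0.9, "dz": 0, "rx": 0, "ry": 0, "rz": 0},
    {"dx": 0.43, "dy": 0.9, "dz": 0, "rx": 0, "ry": 0, "rz": 0},
    {"dx": 0.43, "dy": 0.9, "dz": 0, "rx": 0, "ry": 0, "rz": 0},
    {"dx": 0.43, "dy": 0.9, "dz": 0, "rx": 0, "ry": 0, "rz": 0},
    {"dx": 0.43, "dy": 0.9, "dz": 0, "rx": 0, "ry": 0, "rz": 0},
    {"dx": 0.43, "dy": 0.9, "dz": 0, "rx": 0, "ry": 0, "rz": 0},
    {"dx": 0.43, "dy": 0.9, "dz": 0, "rx": 0, "ry": 0, "rz": 0},
    {"dx": 0.43, "dy": 0.9, "dz": 0, "rx": 0, "ry": 0, "rz": 0},
    {"dx": 0.43, "dy": 0.9, "dz": 0, "rx": 0, "ry": 0, "rz": 0},
    {"dx": 0.43, "dy": 0.9, "dz": 0, "rx": 0, "ry": 0, "rz": 0},
    {"dx": 0.43, "dy": 0.9, "dz": 0, "rx": 0, "ry": 0, "rz": 0},
    {"dx": 0.43, "dy": 0.9, "dz": 0, "rx": 0, "ry": 0, "rz": 0},
    {"dx": 0.43, "dy": 0.9, "dz": 0, "rx": 0, "ry": 0, "rz": 0},
    {"dx": 0.43, "dy": 0.9, "dz": 0, "rx": 0, "ry": 0, "rz": 0},
    {"dx": 0.43, "dy": 0.9, "dz": 0, "rx": 0, "ry": 0, "rz": 0},
    {"dx": 0.43, "dy": 0.9, "dz": 0, "rx": 0, "ry": 0, "rz": 0},
    {"dx": 0.43, "dy": 0.9, "dz": 0, "rx": 0, "ry": 0, "rz": 0}
  ]
}}

```text
clock: 3.18
tcp_pos: [0.482, -0.174, 0.2314]
eef_rot: [[0.993, -0.118, 0.0], [-0.118, -0.993, 0.0], [0.0, -0.0, -1.0]]
ft_force: [0.4, -0.4, 0.7]
opening: 0.0853
grasp_force: 0.0
```

Request:
{"method": "jog_arm", "body": {
  "steps": [
    {"dx": 0.43, "dy": 0.9, "dz": 0, "rx": 0, "ry": 0, "rz": 0},
    {"dx": 0.43, "dy": 0.9, "dz": 0, "rx": 0, "ry": 0, "rz": 0},
    {"dx": 0, "dy": 0, "dz": 0.7, "rx": 0, "ry": 0, "rz": 0},
    {"dx": 0, "dy": 0, "dz": 0.7, "rx": 0, "ry": 0, "rz": 0},
    {"dx": 0, "dy": 0, "dz": 0, "rx": 0, "ry": 0, "rz": 0}
  ]
}}

```text
clock: 3.8
tcp_pos: [0.5058, -0.248, 0.1731]
eef_rot: [[0.993, -0.119, -0.005], [-0.119, -0.993, 0.001], [-0.005, -0.001, -1.0]]
ft_force: [0.7, 0.2, -0.1]
opening: 0.0855
grasp_force: 0.0
```

Run:
```python
from h import *
a=np.radians(-6.8);u=np.array([np.cos(a),np.sin(a)])
g=np.array([.5127,-.2530])-.006*u
plan(*goal([*g,.073],-6.8,0))
t=cam("top");s=cam("scene")
im=np.hstack([np.array(t["pixels"])[180:340,300:500],np.array(s["pixels"])[20:180,200:400]])
cv2.imwrite("pics/g2.png",cv2.resize(im,(800,320),interpolation=cv2.INTER_CUBIC)[...,::-1])
```

```text
clock 3.8 tcp [ 0.5058 -0.248   0.1731] target [ 0.5067 -0.2523  0.054 ] d [ 0.0009 -0.0043 -0.1191] q [-0.1685  0.3324 -0.2266 -0.0005 -1.0173  1.6204]
rot units [-0.0063  0.0523 -0.0038] shift after rot [0.0355 0.1037 2.9787] now [0.0519 0.1056 2.9784]
```

View pics/g2.png

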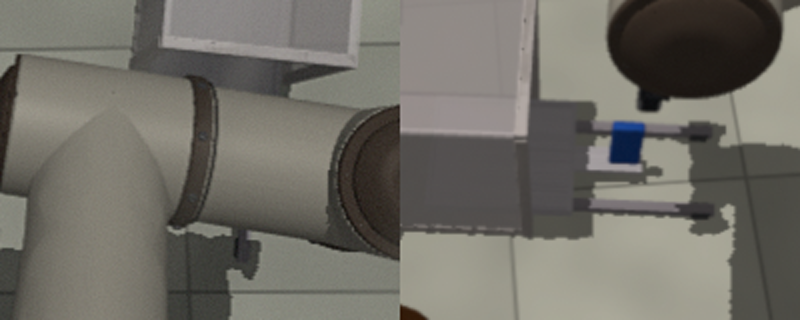

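The gripper is above the grip, but the wrist barrel is close to the cabinet's roof edge. I'll lean the tool 20° towards the robot before going down.

Run:
```python
from h import *
a=np.radians(-6.8);u=np.array([np.cos(a),np.sin(a)])
g=np.array([.5127,-.2530])-.004*u
p,R=goal([*g,.072],-6.8,20); plan(p-R[:,2]*.06,R);plan(p,R)
```

```text
clock 3.9 tcp [ 0.5079 -0.2484  0.1762] target [ 0.4948 -0.2509  0.1105] d [-0.0131 -0.0024 -0.0657] q [-0.168   0.3296 -0.2227  0.0008 -1.0175  1.6204]
rot units [0.0055 3.3242 0.0075] shift after rot [-0.8602  0.0991  1.4336] now [-0.3197  0.0978  1.6411]
clock 3.9 tcp [ 0.5079 -0.2484  0.1762] target [ 0.5152 -0.2533  0.0541] d [ 0.0073 -0.0049 -0.122 ] q [-0.168   0.3296 -0.2227  0.0008 -1.0175  1.6204]
rot units [0.0055 3.3242 0.0075] shift after rot [-0.8602  0.0991  2.9336] now [0.192  0.0971 3.0512]
```

Request:
{"method": "jog_arm", "body": {
  "steps": [
    {"dx": 0, "dy": 0, "dz": 0, "rx": 0, "ry": 0.83, "rz": 0},
    {"dx": 0, "dy": 0, "dz": 0, "rx": 0, "ry": 0.83, "rz": 0},
    {"dx": 0, "dy": 0, "dz": 0, "rx": 0, "ry": 0.83, "rz": 0},
    {"dx": 0, "dy": 0, "dz": 0, "rx": 0, "ry": 0.83, "rz": 0},
    {"dx": -0.43, "dy": 0.05, "dz": 0, "rx": 0, "ry": 0, "rz": 0},
    {"dx": -0.43, "dy": 0.05, "dz": 0, "rx": 0, "ry": 0, "rz": 0},
    {"dx": 0, "dy": 0, "dz": 0.6, "rx": 0, "ry": 0, "rz": 0},
    {"dx": 0, "dy": 0, "dz": 0.6, "rx": 0, "ry": 0, "rz": 0},
    {"dx": 0, "dy": 0, "dz": 0.6, "rx": 0, "ry": 0, "rz": 0},
    {"dx": 0, "dy": 0, "dz": 0.6, "rx": 0, "ry": 0, "rz": 0},
    {"dx": 0, "dy": 0, "dz": 0.53, "rx": 0, "ry": 0, "rz": 0},
    {"dx": 0, "dy": 0, "dz": 0, "rx": 0, "ry": 0, "rz": 0}
  ]
}}

```text
clock: 5.4
tcp_pos: [0.5138, -0.253, 0.0518]
eef_rot: [[0.935, -0.118, 0.335], [-0.111, -0.993, -0.04], [0.337, -0.0, -0.941]]
ft_force: [-0.1, -0.1, -0.3]
opening: 0.0857
grasp_force: 0.0
```

Request:
{"method": "jog_arm", "body": {
  "steps": [
    {"dx": 0, "dy": 0, "dz": 0, "rx": 0, "ry": 0, "rz": 0},
    {"dx": 0, "dy": 0, "dz": 0, "rx": 0, "ry": 0, "rz": 0},
    {"dx": 0, "dy": 0, "dz": 0, "rx": 0, "ry": 0, "rz": 0},
    {"dx": 0, "dy": 0, "dz": 0, "rx": 0, "ry": 0, "rz": 0},
    {"dx": 0, "dy": 0, "dz": 0, "rx": 0, "ry": 0, "rz": 0},
    {"dx": 0, "dy": 0, "dz": 0, "rx": 0, "ry": 0, "rz": 0}
  ],
  "jaw": 1,
  "newtons": 30
}}

```text
clock: 6.15
tcp_pos: [0.5144, -0.255, 0.0542]
eef_rot: [[0.933, -0.12, 0.34], [-0.112, -0.993, -0.042], [0.342, 0.001, -0.94]]
ft_force: [-1.7, -11.0, 1.7]
opening: 0.0116
grasp_force: 36.4
```

Request:
{"method": "jog_arm", "body": {
  "steps": [
    {"dx": 0, "dy": 0.05, "dz": 0, "rx": 0, "ry": 0, "rz": 0},
    {"dx": -0.272, "dy": 0, "dz": -0.099, "rx": 0, "ry": 0, "rz": 0},
    {"dx": -0.272, "dy": 0, "dz": -0.099, "rx": 0, "ry": 0, "rz": 0},
    {"dx": -0.272, "dy": 0, "dz": -0.099, "rx": 0, "ry": 0, "rz": 0},
    {"dx": -0.272, "dy": 0, "dz": -0.099, "rx": 0, "ry": 0, "rz": 0},
    {"dx": -0.272, "dy": 0, "dz": -0.099, "rx": 0, "ry": 0, "rz": 0},
    {"dx": -0.272, "dy": 0, "dz": -0.099, "rx": 0, "ry": 0, "rz": 0},
    {"dx": -0.272, "dy": 0, "dz": -0.099, "rx": 0, "ry": 0, "rz": 0}
  ]
}}

```text
clock: 7.15
tcp_pos: [0.4337, -0.2452, 0.0541]
eef_rot: [[0.933, -0.118, 0.34], [-0.111, -0.993, -0.04], [0.342, 0.0, -0.94]]
ft_force: [2.6, 4.5, 7.2]
opening: 0.0114
grasp_force: 37.0
```

Request:
{"method": "jog_arm", "body": {
  "steps": [
    {"dx": -0.272, "dy": 0, "dz": -0.099, "rx": 0, "ry": 0, "rz": 0},
    {"dx": -0.272, "dy": 0, "dz": -0.099, "rx": 0, "ry": 0, "rz": 0},
    {"dx": -0.272, "dy": 0, "dz": -0.099, "rx": 0, "ry": 0, "rz": 0},
    {"dx": -0.272, "dy": 0, "dz": -0.099, "rx": 0, "ry": 0, "rz": 0},
    {"dx": -0.272, "dy": 0, "dz": -0.099, "rx": 0, "ry": 0, "rz": 0},
    {"dx": -0.272, "dy": 0, "dz": -0.099, "rx": 0, "ry": 0, "rz": 0},
    {"dx": -0.272, "dy": 0, "dz": -0.099, "rx": 0, "ry": 0, "rz": 0},
    {"dx": 0, "dy": 0, "dz": 0, "rx": 0, "ry": 0, "rz": 0}
  ]
}}

```text
clock: 8.15
tcp_pos: [0.3609, -0.2369, 0.0567]
eef_rot: [[0.93, -0.113, 0.351], [-0.105, -0.994, -0.044], [0.353, 0.004, -0.936]]
ft_force: [-0.9, 2.1, -0.2]
opening: 0.0004
grasp_force: 0.0
```

The opening reads 0.0004, so the fingers have slipped off the grip. I'll check where the shelf stands.

Run:
```python
from h import *
print(bot.sense()["tcp_pos"],bot.sense()["joint_positions"])
t=cam("top");s=cam("scene")
im=np.hstack([np.array(t["pixels"])[180:380,300:500],np.array(s["pixels"])[20:220,200:400]])
cv2.imwrite("pics/g3.png",cv2.resize(im,(800,400),interpolation=cv2.INTER_CUBIC)[...,::-1])
```

```text
[ 0.3609 -0.2369  0.0567] [-0.2419  0.2028 -0.8224 -0.2209 -0.1915  1.9092]
```

View pics/g3.png

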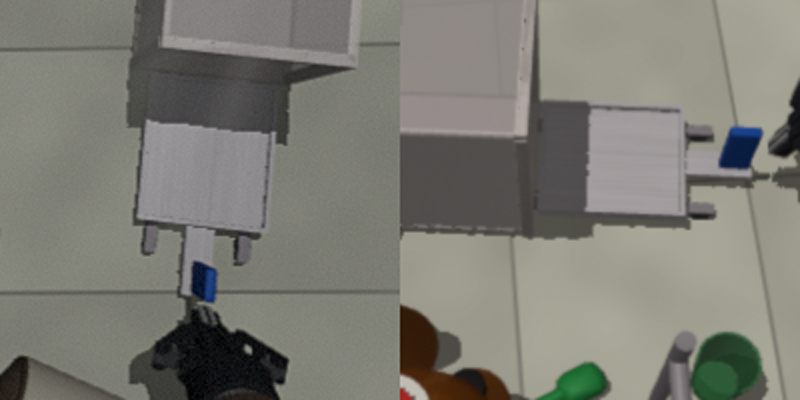

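The shelf is largely out: its tray is fully visible, with the grip at about (351,250) in top. The fingers slipped off as j5 neared its -0.16 limit, so lean is limited close in. I'll fit the arm's kinematics from the recorded poses so I can check the reach of leaning poses.

```bash
cat >> h.py <<'E'
def fk(q,P):
    h,a2,a3,d4,off,L=P
    R=Rn.from_euler('z',q[0])
    el=np.array([a2*np.sin(q[1]),0,h+a2*np.cos(q[1])])
    F=Rn.from_euler('y',q[1]-q[2])          # x axis = forearm, +angle = down
    W=F*Rn.from_euler('x',S4*q[3])*Rn.from_euler('y',-q[4])  # x axis = tool dir
    p=el+F.apply([d4,0,a3])+W.apply([L,off,0])
    T=W*Rn.from_euler('x',S6*q[5]+C6)*Rn.from_matrix(np.array([[0,0,1.],[0,-1,0],[1,0,0]]))
    return R.apply(p),(R*T).as_matrix()
S4,S6,C6=-1,-1,0.
LO=np.array([-3.14,-1.21,-1.07,-3.16,-2.99,-3.1]);HI=np.array([3.14,2.06,1.41,2.05,-.16,3.1])
E
cat > fit.py <<'E'
import h
from h import *
from scipy.optimize import least_squares
s=bot.sense()
D=[([1.4606,.3855,.0067,-.0004,-1.194,-.2586],[.2251,.5825,.2303],np.array([[.9327,-.3606,-.0006],[-.3606,-.9327,-.0019],[.0001,.002,-1]])),
([-.1685,.3324,-.2266,-.0005,-1.0173,1.6204],[.5058,-.248,.1731],np.array([[.993,-.119,-.005],[-.119,-.993,.001],[-.005,-.001,-1]])),
(s["joint_positions"],s["tcp_pos"],np.array(s["eef_rot"]))]
best=None
for h.S4 in(1,-1):
  for h.S6 in(1,-1):
    for c in(0,np.pi/2,np.pi,-np.pi/2):
      h.C6=c
      f=lambda P:np.concatenate([np.r_[(fk(q,P)[0]-p)*10,(fk(q,P)[1]-R).ravel()] for q,p,R in D])
      r=least_squares(f,[.2,.45,0,.45,-.16,.25])
      if best is None or r.cost<best[0]: best=(r.cost,h.S4,h.S6,c,r.x)
print(best)
E
python3 fit.py
python3 - <<'E'
from h import *
for n in("top","scene"):
    c=cam(n);hsv=cv2.cvtColor(np.array(c["pixels"]),cv2.COLOR_RGB2HSV);m=cv2.inRange(hsv,(108,130,50),(128,255,255))
    k,l,st,ce=cv2.connectedComponentsWithStats(m)
    for i in range(1,k):
        if st[i,4]>60: print(n,st[i],ce[i],onz(c,*ce[i],.088),onz(c,*ce[i],.06))
E
```

```text
(np.float64(3.3838725389249484e-07), -1, -1, 1.5707963267948966, array([ 0.1614,  0.5647, -0.0002,  0.422 , -0.1598,  0.298 ]))
top [377 106   8  12  71] [380.0986 111.2535] [ 0.8292 -0.2041  0.088 ] [ 0.8387 -0.2095  0.06  ]
top [398 311  10  20 114] [403.7456 320.7456] [ 0.3953 -0.2366  0.088 ] [ 0.3913 -0.2431  0.06  ]
scene [360  84  21  20 296] [369.8108  93.2331] [ 0.4019 -0.2201  0.088 ] [ 0.3926 -0.2378  0.06  ]
scene [156 103  12  11 117] [161.4359 107.9402] [ 0.8274 -0.2191  0.088 ] [ 0.8353 -0.2367  0.06  ]
scene [283 332  15  16  69] [289.8841 339.0725] [0.6093 0.2418 0.088 ] [0.6084 0.2427 0.06  ]
```

```bash
sed -i 's/^S4,S6,C6=.*/S4,S6,C6=-1,-1,np.pi\/2\nPP=[.1614,.5647,-.0002,.4220,-.1598,.2980]/' h.py
cat >> h.py <<'E'
from scipy.optimize import least_squares
def ik(p,R,seed=None):
    f=lambda q:np.r_[(fk(q,PP)[0]-p)*10,(fk(q,PP)[1]-R).ravel()]
    best=None;rng=np.random.default_rng(0)
    seeds=[seed] if seed is not None else [[np.arctan2(p[1],p[0])+.3,.3,-.3,a,-1,b] for a in(0,-.5,.5) for b in(0,1.5,-1.5)]
    for s in seeds:
        r=least_squares(f,np.clip(s,LO+.01,HI-.01),bounds=(LO,HI))
        if best is None or r.cost<best[0]-1e-9: best=(r.cost,r.x)
    return best
E
python3 - <<'E'
from h import *
import pickle;_,s=pickle.load(open("c0.pkl","rb"))
for z in(.06,.07): print("travel",onz(s,312.76,90.40,z)-onz(s,369.81,93.23,z))
a=np.radians(-6.8);u=np.array([np.cos(a),np.sin(a)])
g0=np.array([.5127,-.2560])
for tr in(0,.115,.16):
  for lean in(-20,-10,0,10): 
    c,q=ik(*goal([*(g0-tr*u),.073],-6.8,lean));print("grip",tr,lean,"cost %.1e"%c,q)
for n,g,yaw in(("pick",[.572,.218,.095],2.3),("lift",[.572,.218,.130],2.3),("retr",[.43,.215,.16],2.3),("mid",[.43,0,.18],-2),("above",[.488,-.253,.18],-6.8),("place",[.488,-.253,.119],-6.8)):
  for lean in(25,35,45,55):
    c,q=ik(*goal(g,yaw,lean));print(n,lean,"cost %.1e"%c,q)
E
```

```text
travel [ 0.1211 -0.0158  0.    ]
travel [ 0.1194 -0.0156  0.    ]
grip 0 -20 cost 2.9e-30 [-0.1714  0.6273 -0.1159  0.0195 -1.1762  1.6128]
grip 0 -10 cost 7.7e-27 [-0.1755  0.5513 -0.2257  0.012  -0.9681  1.62  ]
grip 0 0 cost 1.9e-20 [-0.1805  0.4845 -0.3369  0.     -0.7493  1.6326]
grip 0 10 cost 4.2e-27 [-0.1865  0.4308 -0.4452 -0.0237 -0.5207  1.6582]
grip 0.115 -20 cost 1.5e-30 [-0.1829  0.4846 -0.407   0.0256 -1.0277  1.6179]
grip 0.115 -10 cost 8.7e-27 [-0.189   0.4089 -0.5016  0.0165 -0.8345  1.629 ]
grip 0.115 0 cost 2.6e-19 [-0.1968  0.343  -0.5983  0.     -0.6296  1.6489]
grip 0.115 10 cost 1.2e-22 [-0.2067  0.2918 -0.6905 -0.0379 -0.4149  1.6922]
grip 0.16 -20 cost 8.8e-31 [-0.1888  0.4314 -0.5126  0.029  -0.9752  1.6205]
grip 0.16 -10 cost 3.2e-26 [-0.1962  0.3545 -0.602   0.019  -0.7884  1.6338]
grip 0.16 0 cost 1.1e-19 [-0.2057  0.2878 -0.6934  0.     -0.5896  1.6578]
grip 0.16 10 cost 1.0e-25 [-0.2183  0.2368 -0.7785 -0.0463 -0.3821  1.7119]
pick 25 cost 3.7e-04 [ 0.3763  0.3758 -0.8273  1.8006 -0.16   -0.5409]
pick 35 cost 1.5e-02 [ 0.3506  0.3799 -0.8327  2.05   -0
[... 880 characters left out ...]
e-02 [-0.2424 -0.0476 -0.7607 -1.9766 -0.16   -2.6048]
mid 55 cost 3.6e-19 [-0.2607 -0.0622 -0.7604 -1.9535 -0.199  -2.6209]
above 25 cost 1.2e-30 [-0.2033  0.1771 -0.5291 -0.0856 -0.431   1.7254]
above 35 cost 3.0e-25 [-0.2255  0.1512 -0.5762 -0.2571 -0.2428  1.9083]
above 45 cost 2.7e-21 [-0.3641  0.147  -0.4856 -0.8065 -0.2402  2.538 ]
above 55 cost 6.6e-25 [-0.6606  0.1746 -0.4571 -1.4566 -0.4393 -2.9351]
place 25 cost 6.7e-21 [-0.2053  0.2729 -0.5855 -0.1328 -0.2798  1.7771]
place 35 cost 2.3e-26 [-0.2643  0.2595 -0.5533 -0.5039 -0.1733  2.1879]
place 45 cost 1.1e-19 [-0.5127  0.2645 -0.4532 -1.2071 -0.2947  3.0489]
place 55 cost 2.0e-28 [-0.7926  0.3196 -0.5145 -1.7426 -0.5455 -2.5118]
```

```bash
cat >> h.py <<'E'
def sols(p,R,flip=(0,1),n=60):
    out=[];rng=np.random.default_rng(1)
    for fl in flip:
        Rf=R@np.diag([-1,-1,1.]) if fl else R
        for i in range(n):
            s=rng.uniform(LO,HI);s[0]=np.arctan2(p[1],p[0])+rng.uniform(-.7,.7);s[1]=rng.uniform(-.5,1);s[2]=rng.uniform(-1,.5)
            c,q=ik(p,Rf,s)
            if c<1e-8 and not any(np.abs(q-o[1]).max()<.05 for o in out): out.append((fl,q))
    return out
E
python3 - <<'E'
from h import *
for n,g,yaw in(("pick",[.572,.218,.095],2.3),("mid",[.43,0,.18],-2),("place",[.488,-.253,.119],-6.8)):
  for lean in(35,45,55):
    for s in sols(*goal(g,yaw,lean)): print(n,lean,*s)
E
```

```text
mid 55 0 [-0.2607 -0.0622 -0.7604 -1.9535 -0.199  -2.6209]
mid 55 1 [-0.2607 -0.0622 -0.7604 -1.9535 -0.199   0.5207]
place 35 0 [-0.2643  0.2595 -0.5533 -0.5039 -0.1733  2.1879]
place 35 1 [-0.2643  0.2595 -0.5533 -0.5039 -0.1733 -0.9536]
place 45 0 [-0.5127  0.2645 -0.4532 -1.2071 -0.2947  3.0489]
place 45 1 [-0.5127  0.2645 -0.4532 -1.2071 -0.2947 -0.0927]
place 55 0 [-0.7926  0.3196 -0.5145 -1.7426 -0.5455 -2.5118]
place 55 1 [-0.7926  0.3196 -0.5145 -1.7426 -0.5455  0.6298]
```

```bash
time python3 - <<'E'
from h import *
for x in(.556,.572):
  for lean in(25,30,35,40,50,60,70,80):
    for s in sols(*goal([x,.218,.095],2.3,lean),flip=(0,),n=60): print(x,lean,*s)
E
```

```text
real	0m24.701s
user	0m25.214s
sys	0m0.056s
```

```bash
cat >> h.py <<'E'
def ikf(p,R):
    b=None
    for fl in(0,1):
        Rf=R@np.diag([-1,-1,1.]) if fl else R
        for j4 in(-3.1,-2.6,-2,-1.2,-.4,.5,1.3,2):
            for j5 in(-.3,-.9,-1.6):
              for j1 in(-.25,.3):
                c,q=ik(p,Rf,[np.arctan2(p[1],p[0])+j1,.4,-.8,j4,j5,.5])
                if b is None or c<b[0]: b=(c,fl,q)
                if c<1e-9: return b
    return b
E
time python3 - <<'E'
from h import *
for yaw in(2.3,):
  for lean in(15,20,25,30,40,50,60,65,70,75):
    b=ikf(*goal([.565,.218,.095],yaw,lean)); print(yaw,lean,"%.1e"%b[0],b[1],b[2])
E
```

```text
2.3 15 4.6e-23 0 [ 0.6894  0.4157 -0.5543  0.3944 -0.4194  0.5748]
2.3 20 2.0e-21 0 [ 0.6157  0.3852 -0.7454  0.9231 -0.2356  0.1137]
2.3 25 3.8e-04 1 [ 0.3712  0.3679 -0.8394  1.8347 -0.16    2.571 ]
2.3 30 3.6e-03 0 [ 0.3242  0.3685 -0.8371  2.05   -0.1866 -0.7423]
2.3 40 1.2e-03 1 [ 0.1009  0.3862 -0.7187 -3.16   -0.2321  1.5422]
2.3 50 1.5e-03 0 [ 0.1029  0.4315 -0.8214 -3.16   -0.5545 -1.5955]
2.3 60 1.8e-03 1 [ 0.1048  0.5187 -0.9084 -3.16   -0.9033  1.5499]
2.3 65 1.9e-03 1 [ 0.1054  0.5781 -0.9437 -3.16   -1.0851  1.5518]
2.3 70 2.0e-03 1 [ 0.1059  0.6464 -0.9721 -3.16   -1.2691  1.5538]
2.3 75 2.2e-03 1 [ 0.106   0.7215 -0.9926 -3.16   -1.4519  1.5559]
real	0m18.065s
user	0m18.557s
sys	0m0.056s
```

Plan: regrasp the grip with the tool upright, which is feasible, and finish the pull. For the caddy I'll use a wrist-flipped arm configuration (j4≈-3.1), which allows a lean of about 50°.

Request:
{"method": "jog_arm", "body": {
  "steps": [
    {"dx": 0.18, "dy": 0, "dz": -0.47, "rx": 0, "ry": 0, "rz": 0},
    {"dx": 0.18, "dy": 0, "dz": -0.47, "rx": 0, "ry": 0, "rz": 0},
    {"dx": 0.18, "dy": 0, "dz": -0.47, "rx": 0, "ry": 0, "rz": 0},
    {"dx": 0.18, "dy": 0, "dz": -0.47, "rx": 0, "ry": 0, "rz": 0},
    {"dx": 0, "dy": 0, "dz": 0, "rx": 0, "ry": -0.85, "rz": 0},
    {"dx": 0, "dy": 0, "dz": 0, "rx": 0, "ry": -0.85, "rz": 0},
    {"dx": 0, "dy": 0, "dz": 0, "rx": 0, "ry": -0.85, "rz": 0},
    {"dx": 0, "dy": 0, "dz": 0, "rx": 0, "ry": -0.85, "rz": 0},
    {"dx": 0, "dy": 0, "dz": 0, "rx": 0, "ry": 0, "rz": 0}
  ],
  "jaw": 0
}}

```text
clock: 9.48
tcp_pos: [0.354, -0.2362, 0.1331]
eef_rot: [[0.993, -0.119, -0.011], [-0.119, -0.993, 0.002], [-0.011, -0.0, -1.0]]
ft_force: [-0.5, 0.6, -0.1]
opening: 0.0857
grasp_force: 0.0
```

Run:
```python
from h import *
plan(*goal([.3935,-.2418,.073],-6.8,0))
# caddy path feasibility
W=[([.572,.218,.095],6.5),([.572,.218,.115],6.5),([.55,.218,.13],6.5),([.5,.217,.15],6.5),([.46,.215,.165],6.5),([.43,.21,.18],6.5),([.43,.14,.18],5),([.43,.07,.18],3),([.43,0,.18],0),([.44,-.07,.18],-2),([.45,-.13,.18],-4),([.47,-.2,.18],-5),([.488,-.253,.18],-6.8),([.488,-.253,.119],-6.8)]
for yaw0 in(5,7,9):
 for lean in(45,50,55,60,65):
  b=ikf(*goal(W[0][0],yaw0,lean)); q=b[2];cs=["%.0e"%b[0]];mx=0
  for g,y in W[1:]:
    p,R=goal(g,y if g[1]<.2 else yaw0,lean);R=R@np.diag([-1,-1,1.]) if b[1] else R
    c,q2=ik(p,R,q);mx=max(mx,abs(q2-q).max());q=q2;cs.append("%.0e"%c)
  print(yaw0,lean,b[1],b[2],q,"mx %.2f"%mx,[i for i,c in enumerate(cs) if float(c)>1e-8])
```

```text
clock 9.475 tcp [ 0.354  -0.2362  0.1331] target [ 0.3935 -0.2418  0.054 ] d [ 0.0395 -0.0056 -0.0791] q [-0.2031  0.1584 -0.5924  0.0008 -0.8308  1.6543]
rot units [-0.0032  0.1038 -0.0029] shift after rot [0.9978 0.0219 1.9767] now [1.0193 0.0222 1.9658]
5 45 1 [ 0.103   0.4107 -0.7555 -3.16   -0.381   1.5768] [-0.5127  0.2645 -0.4532 -1.2071 -0.2947 -0.0927] mx 0.64 [0, 1, 2, 3, 4, 5, 6, 7, 8, 9, 10, 11]
5 50 1 [ 0.1043  0.4375 -0.8051 -3.16   -0.5445  1.5756] [-0.6655  0.2847 -0.4677 -1.5155 -0.4103  0.3126] mx 0.61 [0, 1, 2, 3, 4, 5, 6, 7, 8, 9, 10]
5 55 1 [ 0.1055  0.4745 -0.8507 -3.16   -0.7145  1.5742] [-0.7926  0.3196 -0.5145 -1.7426 -0.5455  0.6298] mx 0.49 [0, 1, 2, 3, 4, 5]
5 60 1 [ 0.1066  0.5221 -0.8916 -3.16   -0.8901  1.5727] [-0.8896  0.3677 -0.57   -1.8982 -0.691   0.8673] mx 0.36 [0, 1, 2, 3, 4, 5]
5 65 1 [ 0.1075  0.5797 -0.9266 -3.16   -1.0699  1.5711] [-0.9622  0.4277 -0.6216 -2.0025 -0.8412  1.0481] mx 0.31 [0, 1, 2, 3, 4, 5, 6]
7 45 0 [ 0.0898  0.4084 -0.728  -3.075  -0.3515 -1.6104] [-0.5598  0.2704 -0.4534 -1.3066 -0.3258 -3.1   ] mx 0.64 [6, 7, 8, 9, 10, 11
[... 463 characters left out ...]
.6216 -2.0025 -0.8412 -2.0935] mx 0.31 [4, 5, 6]
9 45 0 [ 0.0782  0.4049 -0.6876 -2.9581 -0.3105 -1.6898] [-0.5598  0.2704 -0.4534 -1.3066 -0.3258 -3.1   ] mx 0.64 [4, 5, 6, 7, 8, 9, 10, 11, 12, 13]
9 50 0 [ 0.0716  0.4321 -0.7565 -3.0029 -0.4927 -1.6382] [-0.6655  0.2847 -0.4677 -1.5155 -0.4103 -2.829 ] mx 0.40 [6, 7, 8, 9, 10, 11, 12]
9 55 0 [ 0.0669  0.4697 -0.8117 -3.0229 -0.6721 -1.6121] [-0.7926  0.3196 -0.5145 -1.7426 -0.5455 -2.5118] mx 0.48 []
9 60 0 [ 0.063   0.5183 -0.8584 -3.0334 -0.8541 -1.5948] [-0.8896  0.3677 -0.57   -1.8982 -0.691  -2.2743] mx 0.36 [5]
9 65 0 [ 0.0595  0.5774 -0.8972 -3.039  -1.0387 -1.5817] [-0.9622  0.4277 -0.6216 -2.0025 -0.8412 -2.0935] mx 0.31 [4, 5, 6]
```

Request:
{"method": "jog_arm", "body": {
  "steps": [
    {"dx": 0.5, "dy": 0.01, "dz": 0, "rx": 0, "ry": 0.1, "rz": 0},
    {"dx": 0.5, "dy": 0.01, "dz": 0, "rx": 0, "ry": 0, "rz": 0},
    {"dx": 0, "dy": 0, "dz": 0.5, "rx": 0, "ry": 0, "rz": 0},
    {"dx": 0, "dy": 0, "dz": 0.5, "rx": 0, "ry": 0, "rz": 0},
    {"dx": 0, "dy": 0, "dz": 0.5, "rx": 0, "ry": 0, "rz": 0},
    {"dx": 0, "dy": 0, "dz": 0.48, "rx": 0, "ry": 0, "rz": 0},
    {"dx": 0, "dy": 0, "dz": 0, "rx": 0, "ry": 0, "rz": 0}
  ]
}}

```text
clock: 10.35
tcp_pos: [0.3934, -0.2415, 0.0537]
eef_rot: [[0.993, -0.119, -0.001], [-0.119, -0.993, 0.0], [-0.001, -0.0, -1.0]]
ft_force: [0.1, 0.2, 0.5]
opening: 0.0853
grasp_force: 0.0
```

Request:
{"method": "jog_arm", "body": {
  "steps": [
    {"dx": 0, "dy": 0, "dz": 0, "rx": 0, "ry": 0, "rz": 0},
    {"dx": 0, "dy": 0, "dz": 0, "rx": 0, "ry": 0, "rz": 0},
    {"dx": 0, "dy": 0, "dz": 0, "rx": 0, "ry": 0, "rz": 0},
    {"dx": 0, "dy": 0, "dz": 0, "rx": 0, "ry": 0, "rz": 0},
    {"dx": 0, "dy": 0, "dz": 0, "rx": 0, "ry": 0, "rz": 0},
    {"dx": 0, "dy": 0, "dz": 0, "rx": 0, "ry": 0, "rz": 0}
  ],
  "jaw": 1,
  "newtons": 40
}}

```text
clock: 11.1
tcp_pos: [0.3949, -0.2405, 0.0553]
eef_rot: [[0.993, -0.119, 0.003], [-0.119, -0.993, 0.001], [0.003, -0.001, -1.0]]
ft_force: [0.0, 7.8, 4.2]
opening: 0.011
grasp_force: 40.6
```

Request:
{"method": "jog_arm", "body": {
  "steps": [
    {"dx": -0.2, "dy": -0.03, "dz": 0, "rx": 0, "ry": 0, "rz": 0},
    {"dx": -0.2, "dy": -0.003, "dz": 0, "rx": 0, "ry": 0, "rz": 0},
    {"dx": -0.2, "dy": -0.003, "dz": 0, "rx": 0, "ry": 0, "rz": 0},
    {"dx": -0.2, "dy": -0.003, "dz": 0, "rx": 0, "ry": 0, "rz": 0},
    {"dx": -0.2, "dy": -0.003, "dz": 0, "rx": 0, "ry": 0, "rz": 0},
    {"dx": 0, "dy": 0, "dz": 0, "rx": 0, "ry": 0, "rz": 0}
  ]
}}

```text
clock: 11.85
tcp_pos: [0.3826, -0.2392, 0.0604]
eef_rot: [[0.992, -0.111, 0.059], [-0.111, -0.994, -0.013], [0.06, 0.007, -0.998]]
ft_force: [41.4, -0.4, -22.8]
opening: 0.0108
grasp_force: 39.8
```

Request:
{"method": "jog_arm", "body": {
  "steps": [
    {"dx": 0, "dy": 0, "dz": 0, "rx": 0, "ry": 0, "rz": 0},
    {"dx": 0, "dy": 0, "dz": 0, "rx": 0, "ry": 0, "rz": 0},
    {"dx": 0, "dy": 0, "dz": 0, "rx": 0, "ry": 0, "rz": 0},
    {"dx": 0, "dy": 0, "dz": 0, "rx": 0, "ry": 0, "rz": 0}
  ],
  "jaw": 0
}}

```text
clock: 12.35
tcp_pos: [0.3541, -0.2353, 0.0546]
eef_rot: [[0.993, -0.119, 0.001], [-0.119, -0.993, -0.0], [0.001, 0.0, -1.0]]
ft_force: [-1.3, 0.0, -0.7]
opening: 0.0822
grasp_force: 0.0
```

Run:
```python
from h import *
print(bot.sense()["tcp_pos"],bot.sense()["joint_positions"])
t=cam("top");s=cam("scene")
import pickle;pickle.dump((t,s),open("c1.pkl","wb"))
im=np.hstack([np.array(t["pixels"])[180:380,300:500],np.array(s["pixels"])[20:220,200:400]])
cv2.imwrite("pics/g4.png",cv2.resize(im,(800,400),interpolation=cv2.INTER_CUBIC)[...,::-1])
```

```text
[ 0.3541 -0.2353  0.0546] [-0.2013  0.2849 -0.6954 -0.0001 -0.5893  1.6532]
```

View pics/g4.png

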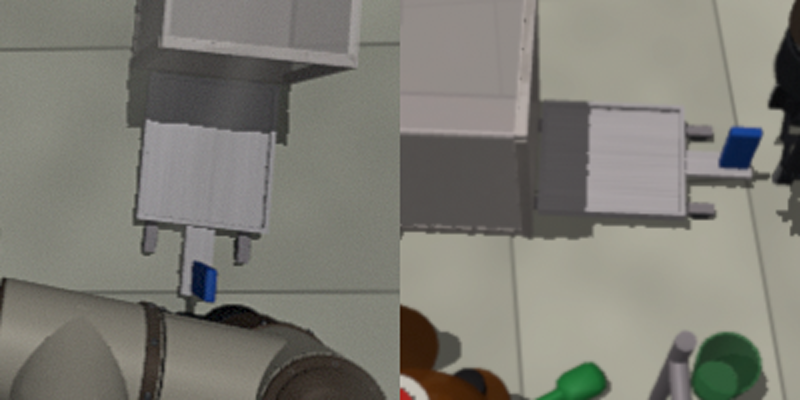

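Run:
```python
from h import *
import pickle;t,s=pickle.load(open("c1.pkl","rb"))
T=lambda u,v:(300+u/2,180+v/2);S=lambda u,v:(200+(u-400)/2,20+v/2)
for n,p in dict(FL=(137,221),FR=(267,233),BL=(146,120),BR=(274,131)).items(): print("top",n,onz(t,*T(*p),.03))
for n,p in dict(F1=(683,110),F2=(686,216),B1=(540,102),B2=(537,208)).items(): print("scene",n,onz(s,*S(*p),.03))
# grip top face corners: top strip right bright; scene strip top
for n,p in dict(a=(198,262),b=(216,272),c=(216,300),d=(193,287)).items(): print("grip top",n,onz(t,*T(*p),.088))
for n,p in dict(a=(729,128),b=(762,128),c=(719,167),d=(752,168)).items(): print("grip sc",n,onz(s,*S(*p),.088),onz(s,*S(*p),.02))
```

```text
top FL [ 0.4511 -0.1773  0.03  ]
top FR [ 0.4376 -0.3149  0.03  ]
top BL [ 0.5597 -0.1905  0.03  ]
top BR [ 0.5463 -0.3276  0.03  ]
scene F1 [ 0.4394 -0.3087  0.03  ]
scene F2 [ 0.4542 -0.1752  0.03  ]
scene B1 [ 0.5998 -0.3313  0.03  ]
scene B2 [ 0.6132 -0.1972  0.03  ]
grip top a [ 0.4144 -0.228   0.088 ]
grip top b [ 0.4045 -0.2455  0.088 ]
grip top c [ 0.3771 -0.2443  0.088 ]
grip top d [ 0.3899 -0.2221  0.088 ]
grip sc a [ 0.4095 -0.2428  0.088 ] [ 0.3877 -0.288   0.02  ]
grip sc b [ 0.3751 -0.2404  0.088 ] [ 0.3499 -0.2854  0.02  ]
grip sc c [ 0.4268 -0.1977  0.088 ] [ 0.4067 -0.2385  0.02  ]
grip sc d [ 0.3933 -0.1941  0.088 ] [ 0.3698 -0.2345  0.02  ]
```

The fit shows the shelf 161 mm long with its back edge at x≈0.607, which matches the mouth. So it is fully out against its stop, having started about 36 mm open, with its middle at about (0.526,-0.256) and yaw -7.3°. Next I'll plan the wrist flip and the caddy path.

```bash
cat >> h.py <<'E'
from scipy.linalg import logm,expm
def H(p,R): M=np.eye(4);M[:3,:3]=R;M[:3,3]=p;return M
def screw(M0,M1,N=None,q0=None,name=""):
    X=np.real(logm(np.linalg.inv(M0)@M1))
    if N is None:
        for N in range(1,80):
            D=expm(X/N);w=Rn.from_matrix(D[:3,:3]).as_rotvec(degrees=True)/6
            if np.abs(D[:3,3]/.04).max()<.95 and np.abs(w).max()<.95: break
    D=expm(X/N);w=Rn.from_matrix(D[:3,:3]).as_rotvec(degrees=True)/6
    print(name,"N",N,"shift",(D[:3,3]/.04).round(3),"turn",w.round(3))
    M=M0;q=q0;mc=0;mq=0
    for i in range(N):
        M=M@D
        if q0 is not None:
            c,q2=ik(M[:3,3],M[:3,:3],q);mc=max(mc,c);mq=max(mq,abs(q2-q).max());q=q2
        if i%max(1,N//6)==0 or i==N-1: print("   tcp",M[:3,3].round(3),"z",M[:3,2].round(2))
    print("   maxcost %.0e maxdq %.2f"%(mc,mq),q)
    return M,q
FL=np.diag([-1,-1,1.])
def goalf(g,y,l): p,R=goal(g,y,l); return p,R@FL
E
cat > p1.py <<'E'
from h import *
LEAN=55
W=[([.5715,.218,.095],7),([.5715,.218,.115],7),([.55,.218,.13],7),([.5,.217,.155],7),([.45,.215,.18],7),([.44,.14,.19],6),([.44,.07,.19],3),([.44,0,.19],0),([.45,-.07,.19],-2),([.46,-.13,.19],-4),([.48,-.2,.19],-6),([.526,-.2562,.18],-7.3),([.526,-.2562,.119],-7.3)]
q=np.array([.0865,.4724,-.8333,-3.0959,-.695,1.555])
for g,y in W:
    c,q=ik(*goalf(g,y,LEAN),q);print(g,y,"%.0e"%c,q)
p,R=goalf([.5715,.218,.095],7,LEAN);pre=p-R[:,2]*.1
c,qpre=ik(pre,R,np.array([.0865,.4724,-.8333,-3.0959,-.695,1.555]));print("pre",pre,c,qpre)
s=bot.sense();q0=np.array(s["joint_positions"]);M0=H(*fk(q0,PP))
print("fk check",M0[:3,3],s["tcp_pos"])
qA=np.array([-.6,-.1,-.9,0,-.6,1.6]);qB=qA.copy();qB[3]=-3.0
MA=H(*fk(qA,PP));
for j in(-.8,-1.6,-2.4,-3): 
    q_=qA.copy();q_[3]=j;print("sweep",*fk(q_,PP)[:1],fk(q_,PP)[1][:,2])
M,q=screw(M0,MA,q0=q0,name="A")
E1=fk(qA-[0,0,0,0,0,0],PP);N=int(np.ceil(3.0/np.radians(5)))
M1=H(*fk(qA-np.array([0,0,0,3.0/N,0,0]),PP));D=np.linalg.inv(MA)@M1
print("B N",N,(D[:3,3]/.04).round(3),(Rn.from_matrix(D[:3,:3]).as_rotvec(degrees=True)/6).round(3))
screw(H(*fk(qB,PP)),H(pre,R),q0=qB,name="C")
E
python3 p1.py
```

```text
[0.5715, 0.218, 0.095] 7 6e-30 [ 0.0866  0.4721 -0.8345 -3.0961 -0.6959  1.5563]
[0.5715, 0.218, 0.115] 7 3e-21 [ 0.0867  0.4207 -0.8198 -3.0922 -0.63    1.5513]
[0.55, 0.218, 0.13] 7 3e-30 [ 0.092   0.3648 -0.8566 -3.0985 -0.6107  1.5528]
[0.5, 0.217, 0.155] 7 2e-30 [ 0.1041  0.2491 -0.9422 -3.1146 -0.5805  1.5586]
[0.45, 0.215, 0.18] 7 1e-30 [ 0.1171  0.1151 -1.015  -3.1332 -0.5192  1.5664]
[0.44, 0.14, 0.19] 6 5e-31 [-0.0816 -0.0152 -0.8672 -2.5547 -0.2776  1.1095]
[0.44, 0.07, 0.19] 3 1e-05 [-0.1157 -0.0575 -0.7545 -2.1116 -0.16    0.6431]
[0.44, 0, 0.19] 0 1e-04 [-0.1877 -0.0661 -0.7131 -1.8169 -0.16    0.3559]
[0.45, -0.07, 0.19] -2 4e-27 [-0.2648 -0.0353 -0.6565 -1.5592 -0.1878  0.1216]
[0.46, -0.13, 0.19] -4 1e-30 [-0.4203  0.0158 -0.6074 -1.5116 -0.2856  0.145 ]
[0.48, -0.2, 0.19] -6 2e-21 [-0.5484  0.097  -0.5186 -1.4544 -0.3619  0.1418]
[0.526, -0.2562, 0.18] -7.3 2e-30 [-0.5948  0.2171 -0.3968 -1.4426 -0.3813  0.1438]
[0.526, -0.2562, 0.119] -7.3 3e-26 [-0.7278  0.351  -0.4509 -1.7565 -0.4903  0.5841]
pre [0.5056 0.2099 0.1415] 1.8119836106631754e-21 [ 0.0767  0.2401 -0.9
[... 698 characters left out ...]
  1.6]
B N 35 [-0.258 -0.382  0.184] [0.462 0.013 0.676]
C N 10 shift [ 0.487  0.909 -0.05 ] turn [-0.587  0.337 -0.125]
   tcp [ 0.536 -0.107  0.321] z [ 0.87 -0.43 -0.24]
   tcp [ 0.544 -0.073  0.298] z [ 0.88 -0.38 -0.29]
   tcp [ 0.549 -0.039  0.276] z [ 0.89 -0.32 -0.33]
   tcp [ 0.551 -0.004  0.254] z [ 0.89 -0.26 -0.37]
   tcp [0.551 0.032 0.233] z [ 0.89 -0.2  -0.4 ]
   tcp [0.547 0.068 0.213] z [ 0.89 -0.14 -0.44]
   tcp [0.541 0.103 0.193] z [ 0.88 -0.08 -0.48]
   tcp [0.532 0.139 0.175] z [ 0.86 -0.02 -0.51]
   tcp [0.52  0.175 0.158] z [ 0.84  0.04 -0.54]
   tcp [0.506 0.21  0.141] z [ 0.81  0.1  -0.57]
   maxcost 1e-19 maxdq 0.07 [ 0.0767  0.2401 -0.9616 -3.0748 -0.5915  1.5414]
```

```bash
cat > p2.py <<'E'
from h import *
for LEAN in(55,60):
  for ys in((7,9,11,12,11,8,2),(7,12,15,15,12,8,0),(7,16,20,20,17,10,0)):
    q=np.array([.1171,.1151,-1.015,-3.1332,-.5192,1.5664]);o=[]
    for g,y in zip([[.455,.215,.18],[.445,.14,.19],[.445,.07,.19],[.445,0,.19],[.45,-.07,.19],[.46,-.13,.19],[.48,-.2,.19]],ys):
        c,q=ik(*goalf(g,y,LEAN),q);o.append("%.0e %.2f %.2f|"%(c,q[3],q[4]))
    print(LEAN,ys,*o)
LEAN=55
p,R=goalf([.5715,.218,.095],7,LEAN);pre=p-R[:,2]*.1
s=bot.sense();q0=np.array(s["joint_positions"]);M0=H(*fk(q0,PP))
qA=np.array([-.5,-.2,-.75,0,-.6,1.6]);N=32;qB=qA.copy();qB[3]=-2.88
for j in(0,-.8,-1.6,-2.4,-2.88): 
    q_=qA.copy();q_[3]=j;print("sweep",*fk(q_,PP)[:1],fk(q_,PP)[1][:,2])
screw(M0,H(*fk(qA,PP)),q0=q0,name="A")
D=np.linalg.inv(H(*fk(qA,PP)))@H(*fk(qA-np.array([0,0,0,.09,0,0]),PP))
print("B N",N,(D[:3,3]/.04).round(3),(Rn.from_matrix(D[:3,:3]).as_rotvec(degrees=True)/6).round(3))
M,q=screw(H(*fk(qB,PP)),H(*goalf([.42,.10,.24],7,LEAN)),q0=qB,name="C1")
screw(M,H(pre,R),q0=q,name="C2")
E
python3 p2.py
```

```text
55 (7, 9, 11, 12, 11, 8, 2) 2e-19 -3.13 -0.52| 8e-21 -2.34 -0.21| 8e-05 -1.73 -0.16| 2e-30 -1.50 -0.30| 3e-30 -1.44 -0.46| 2e-26 -1.40 -0.53| 1e-30 -1.39 -0.52|
55 (7, 12, 15, 15, 12, 8, 0) 2e-19 -3.13 -0.52| 2e-06 -2.12 -0.16| 1e-19 -1.56 -0.17| 3e-24 -1.47 -0.37| 5e-20 -1.43 -0.49| 8e-28 -1.40 -0.53| 3e-30 -1.40 -0.48|
55 (7, 16, 20, 20, 17, 10, 0) 2e-19 -3.13 -0.52| 9e-05 -1.92 -0.16| 3e-24 -1.51 -0.28| 8e-27 -1.43 -0.47| 5e-24 -1.39 -0.58| 6e-31 -1.39 -0.57| 6e-23 -1.40 -0.48|
60 (7, 9, 11, 12, 11, 8, 2) 4e-24 -3.13 -0.71| 6e-28 -2.54 -0.48| 4e-30 -2.05 -0.43| 2e-30 -1.77 -0.52| 2e-18 -1.64 -0.62| 2e-29 -1.59 -0.66| 6e-22 -1.58 -0.64|
60 (7, 12, 15, 15, 12, 8, 0) 4e-24 -3.13 -0.71| 8e-30 -2.40 -0.45| 2e-19 -1.92 -0.45| 2e-29 -1.71 -0.56| 4e-21 -1.62 -0.64| 2e-30 -1.59 -0.66| 1e-20 -1.61 -0.61|
60 (7, 16, 20, 20, 17, 10, 0) 4e-24 -3.13 -0.71| 1e-27 -2.22 -0.43| 1e-19 -1.80 -0.50| 5e-30 -1.63 -0.63| 2e-24 -1.55 -0.71| 7e-31 -1.56 -0.69| 2e-30 -1.61 -0.61|
sweep [ 0.2474 -0.3172  0.2221] [ 0.3585 -0.1958 -0.9128]
sweep [ 0.2993 -0.1528  0.1679] [ 0.6312  0.1167 -0.7668]
sweep [ 0.41
[... 720 characters left out ...]
tcp [ 0.541 -0.029  0.388] z [ 0.96 -0.24 -0.16]
   tcp [ 0.529 -0.004  0.351] z [ 0.95 -0.17 -0.25]
   tcp [0.512 0.022 0.316] z [ 0.93 -0.11 -0.34]
   tcp [0.49  0.049 0.283] z [ 0.9  -0.04 -0.43]
   tcp [0.465 0.075 0.254] z [ 0.86  0.03 -0.5 ]
   tcp [0.435 0.102 0.229] z [ 0.81  0.1  -0.57]
   maxcost 1e-02 maxdq 0.23 [-0.0595 -0.1799 -0.7814 -2.1657 -0.16    0.6908]
C2 N 4 shift [0.152 0.617 0.738] turn [-0. -0. -0.]
   tcp [0.453 0.129 0.207] z [ 0.81  0.1  -0.57]
   tcp [0.471 0.156 0.185] z [ 0.81  0.1  -0.57]
   tcp [0.488 0.183 0.163] z [ 0.81  0.1  -0.57]
   tcp [0.506 0.21  0.141] z [ 0.81  0.1  -0.57]
   maxcost 2e-03 maxdq 0.31 [ 0.0767  0.2401 -0.9616 -3.0748 -0.5915  1.5414]
```

```bash
cat > p3.py <<'E'
from h import *
LEAN=60
p,R=goalf([.5715,.218,.095],7,LEAN);pre=p-R[:,2]*.09
qA=np.array([-.5,-.2,-.75,0,-.6,1.6]);qB=qA.copy();qB[3]=-2.34
MB=H(*fk(qB,PP));T=np.eye(4);T[2,3]=-.096
M,q=screw(MB,MB@T,q0=qB,name="pull back")
M,q=screw(M,H(*goalf([.43,.12,.21],14,LEAN)),q0=q,name="C1")
M,q=screw(M,H(pre,R),q0=q,name="C2")
M,q=screw(M,H(p,R),q0=q,name="C3")
E
python3 p3.py
```

```text
pull back N 3 shift [-0.  -0.  -0.8] turn [ 0.  0. -0.]
   tcp [ 0.482 -0.014  0.371] z [ 0.99 -0.08 -0.1 ]
   tcp [ 0.45  -0.011  0.374] z [ 0.99 -0.08 -0.1 ]
   tcp [ 0.418 -0.008  0.377] z [ 0.99 -0.08 -0.1 ]
   maxcost 1e-18 maxdq 0.15 [-0.4471 -0.4813 -0.7616 -2.0021 -0.4039  1.1932]
C1 N 6 shift [0.388 0.796 0.335] turn [-0.704  0.472  0.917]
   tcp [0.43  0.005 0.343] z [ 0.98 -0.05 -0.18]
   tcp [0.438 0.023 0.311] z [ 0.97 -0.01 -0.26]
   tcp [0.444 0.043 0.28 ] z [ 0.94  0.03 -0.33]
   tcp [0.447 0.067 0.251] z [ 0.91  0.09 -0.4 ]
   tcp [0.448 0.094 0.224] z [ 0.88  0.15 -0.45]
   tcp [0.446 0.124 0.201] z [ 0.84  0.21 -0.5 ]
   maxcost 1e-19 maxdq 0.14 [-0.0471 -0.0876 -0.7571 -2.0291 -0.2812  0.6233]
C2 N 3 shift [0.169 0.598 0.874] turn [ 0.337 -0.     0.194]
   tcp [0.466 0.154 0.177] z [ 0.85  0.18 -0.5 ]
   tcp [0.488 0.183 0.154] z [ 0.85  0.14 -0.5 ]
   tcp [0.51  0.211 0.131] z [ 0.86  0.11 -0.5 ]
   maxcost 5e-19 maxdq 0.53 [ 0.0748  0.3385 -1.0215 -3.0863 -0.8367  1.5574]
C3 N 3 shift [ 0.   -0.    0.75] turn [0. 0. 0.]
   tcp [0.536 0.214 0.116] z [ 0.86  0.11 -0.5 ]
   tcp [0.562 0.217 0.1  ] z [ 0.86  0.11 -0.5 ]
   tcp [0.588 0.22  0.085] z [ 0.86  0.11 -0.5 ]
   maxcost 2e-18 maxdq 0.07 [ 0.0852  0.5202 -0.8777 -3.0998 -0.8745  1.5625]
```

Request:
{"method": "jog_arm", "body": {
  "steps": [
    {"dx": -0.271, "dy": 0.56, "dz": -0.892, "rx": -0.165, "ry": 0.788, "rz": 0.662},
    {"dx": -0.271, "dy": 0.56, "dz": -0.892, "rx": -0.165, "ry": 0.788, "rz": 0.662},
    {"dx": -0.271, "dy": 0.56, "dz": -0.892, "rx": -0.165, "ry": 0.788, "rz": 0.662},
    {"dx": -0.271, "dy": 0.56, "dz": -0.892, "rx": -0.165, "ry": 0.788, "rz": 0.662},
    {"dx": -0.271, "dy": 0.56, "dz": -0.892, "rx": -0.165, "ry": 0.788, "rz": 0.662},
    {"dx": 0, "dy": 0, "dz": 0, "rx": 0, "ry": 0, "rz": 0}
  ]
}}

```text
clock: 13.2
tcp_pos: [0.2461, -0.3175, 0.2242]
eef_rot: [[0.811, -0.458, 0.363], [-0.413, -0.889, -0.199], [0.414, 0.012, -0.91]]
ft_force: [0.0, -0.4, -0.3]
opening: 0.085
grasp_force: 0.0
```

Request:
{"method": "jog_arm", "body": {
  "steps": [
    {"dx": -0.271, "dy": -0.402, "dz": 0.193, "rx": 0.485, "ry": 0.014, "rz": 0.709},
    {"dx": -0.271, "dy": -0.402, "dz": 0.193, "rx": 0.485, "ry": 0.014, "rz": 0.709},
    {"dx": -0.271, "dy": -0.402, "dz": 0.193, "rx": 0.485, "ry": 0.014, "rz": 0.709},
    {"dx": -0.271, "dy": -0.402, "dz": 0.193, "rx": 0.485, "ry": 0.014, "rz": 0.709},
    {"dx": -0.271, "dy": -0.402, "dz": 0.193, "rx": 0.485, "ry": 0.014, "rz": 0.709},
    {"dx": -0.271, "dy": -0.402, "dz": 0.193, "rx": 0.485, "ry": 0.014, "rz": 0.709}
  ]
}}

```text
clock: 13.95
tcp_pos: [0.2736, -0.2059, 0.1715]
eef_rot: [[0.562, -0.631, 0.534], [-0.763, -0.645, 0.041], [0.318, -0.431, -0.844]]
ft_force: [-0.5, 0.3, 0.5]
opening: 0.0854
grasp_force: 0.0
```

Run:
```python
from h import *
s=bot.sense();print(s["joint_positions"],s["tcp_pos"],s["clock"])
```

```text
[-0.4987 -0.1974 -0.7497 -0.5434 -0.5995  1.6006] [ 0.2736 -0.2059  0.1715] 13.95
```

Tracking matches the joint plan. 20 more sweep rows take j4 to about -2.34, and then I pull back.

Request:
{"method": "jog_arm", "body": {
  "steps": [
    {"dx": -0.271, "dy": -0.402, "dz": 0.193, "rx": 0.485, "ry": 0.014, "rz": 0.709},
    {"dx": -0.271, "dy": -0.402, "dz": 0.193, "rx": 0.485, "ry": 0.014, "rz": 0.709},
    {"dx": -0.271, "dy": -0.402, "dz": 0.193, "rx": 0.485, "ry": 0.014, "rz": 0.709},
    {"dx": -0.271, "dy": -0.402, "dz": 0.193, "rx": 0.485, "ry": 0.014, "rz": 0.709},
    {"dx": -0.271, "dy": -0.402, "dz": 0.193, "rx": 0.485, "ry": 0.014, "rz": 0.709},
    {"dx": -0.271, "dy": -0.402, "dz": 0.193, "rx": 0.485, "ry": 0.014, "rz": 0.709},
    {"dx": -0.271, "dy": -0.402, "dz": 0.193, "rx": 0.485, "ry": 0.014, "rz": 0.709},
    {"dx": -0.271, "dy": -0.402, "dz": 0.193, "rx": 0.485, "ry": 0.014, "rz": 0.709},
    {"dx": -0.271, "dy": -0.402, "dz": 0.193, "rx": 0.485, "ry": 0.014, "rz": 0.709},
    {"dx": -0.271, "dy": -0.402, "dz": 0.193, "rx": 0.485, "ry": 0.014, "rz": 0.709},
    {"dx": -0.271, "dy": -0.402, "dz": 0.193, "rx": 0.485, "ry": 0.014, "rz": 0.709},
    {"dx": -0.271, "dy": -0.402, "dz": 0.193, "rx": 0.485, "ry": 0.014, "rz": 0.709},
    {"dx": -0.271, "dy": -0.402, "dz": 0.193, "rx": 0.485, "ry": 0.014, "rz": 0.709},
    {"dx": -0.271, "dy": -0.402, "dz": 0.193, "rx": 0.485, "ry": 0.014, "rz": 0.709},
    {"dx": -0.271, "dy": -0.402, "dz": 0.193, "rx": 0.485, "ry": 0.014, "rz": 0.709},
    {"dx": -0.271, "dy": -0.402, "dz": 0.193, "rx": 0.485, "ry": 0.014, "rz": 0.709},
    {"dx": -0.271, "dy": -0.402, "dz": 0.193, "rx": 0.485, "ry": 0.014, "rz": 0.709},
    {"dx": -0.271, "dy": -0.402, "dz": 0.193, "rx": 0.485, "ry": 0.014, "rz": 0.709},
    {"dx": -0.271, "dy": -0.402, "dz": 0.193, "rx": 0.485, "ry": 0.014, "rz": 0.709},
    {"dx": -0.271, "dy": -0.402, "dz": 0.193, "rx": 0.485, "ry": 0.014, "rz": 0.709}
  ]
}}

```text
clock: 16.45
tcp_pos: [0.5137, -0.0154, 0.3666]
eef_rot: [[-0.126, -0.001, 0.992], [-0.628, 0.774, -0.079], [-0.768, -0.633, -0.098]]
ft_force: [0.5, 0.2, 0.3]
opening: 0.0852
grasp_force: 0.0
```

Request:
{"method": "jog_arm", "body": {
  "steps": [
    {"dx": 0, "dy": 0, "dz": -0.8, "rx": 0, "ry": 0, "rz": 0},
    {"dx": 0, "dy": 0, "dz": -0.8, "rx": 0, "ry": 0, "rz": 0},
    {"dx": 0, "dy": 0, "dz": -0.8, "rx": 0, "ry": 0, "rz": 0},
    {"dx": 0, "dy": 0, "dz": 0, "rx": 0, "ry": 0, "rz": 0}
  ]
}}

```text
clock: 16.95
tcp_pos: [0.4169, -0.0069, 0.3772]
eef_rot: [[-0.121, -0.001, 0.993], [-0.633, 0.77, -0.077], [-0.765, -0.638, -0.094]]
ft_force: [0.5, -0.3, -0.3]
opening: 0.0854
grasp_force: 0.0
```

```bash
cat > p4.py <<'E'
from h import *
LEAN=60
s=bot.sense();q=np.array(s["joint_positions"]);M=H(s["tcp_pos"],np.array(s["eef_rot"]));print(s["clock"],q,s["tcp_pos"])
p,R=goalf([.5715,.218,.095],7,LEAN);pre=p-R[:,2]*.09
M,q=screw(M,H(*goalf([.43,.12,.21],14,LEAN)),q0=q,name="C1")
M,q=screw(M,H(pre,R),N=6,q0=q,name="C2")
E
python3 p4.py
```

```text
16.95 [-0.4452 -0.4846 -0.7624 -2.0014 -0.4049  1.1946] [ 0.4169 -0.0069  0.3772]
C1 N 6 shift [0.39  0.79  0.341] turn [-0.703  0.476  0.923]
   tcp [0.428 0.007 0.344] z [ 0.98 -0.05 -0.18]
   tcp [0.437 0.024 0.311] z [ 0.97 -0.01 -0.26]
   tcp [0.443 0.044 0.28 ] z [ 0.94  0.04 -0.33]
   tcp [0.447 0.068 0.251] z [ 0.91  0.09 -0.39]
   tcp [0.448 0.095 0.224] z [ 0.88  0.15 -0.45]
   tcp [0.446 0.124 0.2  ] z [ 0.84  0.21 -0.5 ]
   maxcost 2e-19 maxdq 0.14 [-0.0471 -0.0876 -0.7571 -2.0291 -0.2812  0.6233]
C2 N 6 shift [0.086 0.302 0.434] turn [ 0.168 -0.     0.097]
   tcp [0.456 0.139 0.189] z [ 0.84  0.19 -0.5 ]
   tcp [0.466 0.154 0.177] z [ 0.85  0.18 -0.5 ]
   tcp [0.477 0.168 0.165] z [ 0.85  0.16 -0.5 ]
   tcp [0.488 0.183 0.154] z [ 0.85  0.14 -0.5 ]
   tcp [0.499 0.197 0.142] z [ 0.86  0.12 -0.5 ]
   tcp [0.51  0.211 0.13 ] z [ 0.86  0.11 -0.5 ]
   maxcost 5e-24 maxdq 0.29 [ 0.0748  0.3385 -1.0215 -3.0863 -0.8367  1.5574]
```

Request:
{"method": "jog_arm", "body": {
  "steps": [
    {"dx": 0.39, "dy": 0.79, "dz": 0.341, "rx": -0.703, "ry": 0.476, "rz": 0.923},
    {"dx": 0.39, "dy": 0.79, "dz": 0.341, "rx": -0.703, "ry": 0.476, "rz": 0.923},
    {"dx": 0.39, "dy": 0.79, "dz": 0.341, "rx": -0.703, "ry": 0.476, "rz": 0.923},
    {"dx": 0.39, "dy": 0.79, "dz": 0.341, "rx": -0.703, "ry": 0.476, "rz": 0.923},
    {"dx": 0.39, "dy": 0.79, "dz": 0.341, "rx": -0.703, "ry": 0.476, "rz": 0.923},
    {"dx": 0.39, "dy": 0.79, "dz": 0.341, "rx": -0.703, "ry": 0.476, "rz": 0.923},
    {"dx": 0.052, "dy": 0.181, "dz": 0.26, "rx": 0.101, "ry": 0, "rz": 0.058},
    {"dx": 0.052, "dy": 0.181, "dz": 0.26, "rx": 0.101, "ry": 0, "rz": 0.058},
    {"dx": 0.052, "dy": 0.181, "dz": 0.26, "rx": 0.101, "ry": 0, "rz": 0.058},
    {"dx": 0.052, "dy": 0.181, "dz": 0.26, "rx": 0.101, "ry": 0, "rz": 0.058},
    {"dx": 0.052, "dy": 0.181, "dz": 0.26, "rx": 0.101, "ry": 0, "rz": 0.058},
    {"dx": 0.052, "dy": 0.181, "dz": 0.26, "rx": 0.101, "ry": 0, "rz": 0.058},
    {"dx": 0.052, "dy": 0.181, "dz": 0.26, "rx": 0.101, "ry": 0, "rz": 0.058},
    {"dx": 0.052, "dy": 0.181, "dz": 0.26, "rx": 0.101, "ry": 0, "rz": 0.058},
    {"dx": 0.052, "dy": 0.181, "dz": 0.26, "rx": 0.101, "ry": 0, "rz": 0.058},
    {"dx": 0.052, "dy": 0.181, "dz": 0.26, "rx": 0.101, "ry": 0, "rz": 0.058},
    {"dx": 0, "dy": 0, "dz": 0, "rx": 0, "ry": 0, "rz": 0}
  ]
}}

```text
clock: 19.08
tcp_pos: [0.5119, 0.2097, 0.1278]
eef_rot: [[-0.502, -0.121, 0.857], [-0.059, 0.993, 0.106], [-0.863, 0.002, -0.505]]
ft_force: [0.5, 0.1, 1.2]
opening: 0.0855
grasp_force: 0.0
```

Run:
```python
from h import *
s=bot.sense();print(s["clock"],s["tcp_pos"],s["joint_positions"],np.array(s["eef_rot"])[:,2])
for l in(60,):
  for y in(5,6,7): print(y);plan(*goalf([.5715,.218,.095],y,l))
t=cam("top");c=cam("scene")
im=np.hstack([np.array(t["pixels"])[150:350,90:290],np.array(c["pixels"])[220:420,250:450]])
cv2.imwrite("pics/g5.png",cv2.resize(im,(800,400),interpolation=cv2.INTER_CUBIC)[...,::-1])
```

```text
19.075 [0.5119 0.2097 0.1278] [ 0.0712  0.3429 -1.0166 -3.0812 -0.8304  1.5537] [ 0.8566  0.1058 -0.5051]
5
clock 19.075 tcp [0.5119 0.2097 0.1278] target [0.5879 0.2194 0.0855] d [ 0.0759  0.0097 -0.0423] q [ 0.0712  0.3429 -1.0166 -3.0812 -0.8304  1.5537]
rot units [ 0.2939 -0.0563  0.1477] shift after rot [-0.0403  0.0761  2.1851] now [-0.0539  0.0081  2.1862]
6
clock 19.075 tcp [0.5119 0.2097 0.1278] target [0.5879 0.2197 0.0855] d [ 0.0759  0.01   -0.0423] q [ 0.0712  0.3429 -1.0166 -3.0812 -0.8304  1.5537]
rot units [ 0.1498 -0.0561  0.0639] shift after rot [-0.0409  0.0499  2.1861] now [-0.054   0.0153  2.1863]
7
clock 19.075 tcp [0.5119 0.2097 0.1278] target [0.5878 0.22   0.0855] d [ 0.0759  0.0103 -0.0423] q [ 0.0712  0.3429 -1.0166 -3.0812 -0.8304  1.5537]
rot units [ 0.0057 -0.056  -0.0199] shift after rot [-0.0412  0.0237  2.1866] now [-0.054   0.0225  2.1864]
```

View pics/g5.png

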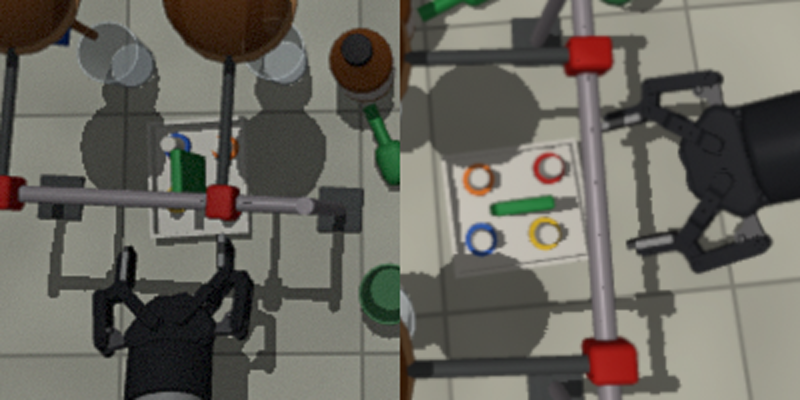

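The view is clear. The fingers straddle the handle's line (handle at (522,205) in the scene crop, fingers at v 118 and 240), and the body is below and in front of the rail. Going in.

Request:
{"method": "jog_arm", "body": {
  "steps": [
    {"dx": -0.02, "dy": 0.01, "dz": 0.55, "rx": 0.02, "ry": -0.05, "rz": 0},
    {"dx": -0.01, "dy": 0.01, "dz": 0.55, "rx": 0.02, "ry": 0, "rz": 0},
    {"dx": -0.01, "dy": 0.01, "dz": 0.55, "rx": 0, "ry": 0, "rz": 0},
    {"dx": 0, "dy": 0, "dz": 0.54, "rx": 0, "ry": 0, "rz": 0},
    {"dx": 0, "dy": 0, "dz": 0, "rx": 0, "ry": 0, "rz": 0}
  ]
}}

```text
clock: 19.8
tcp_pos: [0.5889, 0.219, 0.0877]
eef_rot: [[-0.493, -0.116, 0.862], [-0.058, 0.993, 0.101], [-0.868, 0.0, -0.497]]
ft_force: [-0.6, -0.5, 0.6]
opening: 0.0853
grasp_force: 0.0
```

Request:
{"method": "jog_arm", "body": {
  "steps": [
    {"dx": 0, "dy": 0, "dz": 0, "rx": 0, "ry": 0, "rz": 0},
    {"dx": 0, "dy": 0, "dz": 0, "rx": 0, "ry": 0, "rz": 0},
    {"dx": 0, "dy": 0, "dz": 0, "rx": 0, "ry": 0, "rz": 0},
    {"dx": 0, "dy": 0, "dz": 0, "rx": 0, "ry": 0, "rz": 0},
    {"dx": 0, "dy": 0, "dz": 0, "rx": 0, "ry": 0, "rz": 0},
    {"dx": 0, "dy": 0, "dz": 0, "rx": 0, "ry": 0, "rz": 0}
  ],
  "jaw": 1,
  "newtons": 50
}}

```text
clock: 20.55
tcp_pos: [0.5878, 0.2196, 0.0885]
eef_rot: [[-0.493, -0.117, 0.862], [-0.058, 0.993, 0.102], [-0.868, 0.0, -0.496]]
ft_force: [-3.1, -1.4, 3.7]
opening: 0.0112
grasp_force: 51.2
```

```bash
cat > p5.py <<'E'
from h import *
LEAN=60
s=bot.sense();q=np.array(s["joint_positions"]);M=H(s["tcp_pos"],np.array(s["eef_rot"]));R=M[:3,:3];z=R[:,2]
lean=np.degrees(np.arccos(-z[2]));yaw=np.degrees(np.arctan2(-R[0,1],R[1,1]));print(s["clock"],q,s["tcp_pos"],"lean",lean,"yaw",yaw,"f",s["ft_force"],s["opening"])
g=s["tcp_pos"]-.019*z;print("grasp",g)
def mv(n,g,y,N): 
    global M,q
    M,q=screw(M,H(*goalf(g,y,lean)),N=N,q0=q,name=n)
mv("lift",g+[0,0,.038],yaw,6)
mv("r1",[.455,g[1]-.002,.18],yaw,8)
mv("m1",[.445,.14,.19],10,10)
mv("m2",[.445,.0,.19],13,12)
mv("m3",[.46,-.13,.19],8,10)
mv("m4",[.526,-.2562,.18],-7.3,12)
mv("dn",[.526,-.2562,.122],-7.3,10)
E
python3 p5.py
```

```text
20.55 [ 0.0874  0.5146 -0.8808 -3.1077 -0.8766  1.5636] [0.5878 0.2196 0.0885] lean 60.271305987964645 yaw 6.713722609377525 f [-3.115  -1.4342  3.655 ] 0.011201221718432953
grasp [0.5714 0.2177 0.0979]
lift N 6 shift [-0.137  0.    -0.079] turn [ 0. -0. -0.]
   tcp [0.588 0.22  0.095] z [ 0.86  0.1  -0.5 ]
   tcp [0.588 0.22  0.101] z [ 0.86  0.1  -0.5 ]
   tcp [0.588 0.22  0.107] z [ 0.86  0.1  -0.5 ]
   tcp [0.588 0.22  0.114] z [ 0.86  0.1  -0.5 ]
   tcp [0.588 0.22  0.12 ] z [ 0.86  0.1  -0.5 ]
   tcp [0.588 0.22  0.126] z [ 0.86  0.1  -0.5 ]
   maxcost 3e-30 maxdq 0.02 [ 0.0875  0.4119 -0.8558 -3.1038 -0.7491  1.5578]
r1 N 8 shift [ 0.06   0.036 -0.383] turn [0. 0. 0.]
   tcp [0.573 0.219 0.132] z [ 0.86  0.1  -0.5 ]
   tcp [0.559 0.219 0.137] z [ 0.86  0.1  -0.5 ]
   tcp [0.544 0.219 0.143] z [ 0.86  0.1  -0.5 ]
   tcp [0.53  0.219 0.149] z [ 0.86  0.1  -0.5 ]
   tcp [0.515 0.218 0.154] z [ 0.86  0.1  -0.5 ]
   tcp [0.5   0.218 0.16 ] z [ 0.86  0.1  -0.5 ]
   tcp [0.486 0.218 0.165] z [ 0.86  0.1  -0.5 ]
   tcp [0.471 0.218 0.171] z [ 0.86  0.1  -0.5 ]
   maxcost 3e-18 maxdq 0
[... 2290 characters left out ...]
[-0.7314  0.2473 -0.442  -1.7155 -0.5217  0.4963]
dn N 10 shift [ 0.126 -0.     0.072] turn [0. 0. 0.]
   tcp [ 0.542 -0.258  0.165] z [ 0.86 -0.11 -0.5 ]
   tcp [ 0.542 -0.258  0.159] z [ 0.86 -0.11 -0.5 ]
   tcp [ 0.542 -0.258  0.153] z [ 0.86 -0.11 -0.5 ]
   tcp [ 0.542 -0.258  0.147] z [ 0.86 -0.11 -0.5 ]
   tcp [ 0.542 -0.258  0.142] z [ 0.86 -0.11 -0.5 ]
   tcp [ 0.542 -0.258  0.136] z [ 0.86 -0.11 -0.5 ]
   tcp [ 0.542 -0.258  0.13 ] z [ 0.86 -0.11 -0.5 ]
   tcp [ 0.542 -0.258  0.124] z [ 0.86 -0.11 -0.5 ]
   tcp [ 0.542 -0.258  0.118] z [ 0.86 -0.11 -0.5 ]
   tcp [ 0.542 -0.258  0.113] z [ 0.86 -0.11 -0.5 ]
   maxcost 2e-29 maxdq 0.04 [-0.8253  0.3892 -0.511  -1.9356 -0.6402  0.8385]
```

Grasped with a 0.0112 opening, 51 N and the tool centred. I'll route the carry a bit farther from the rack's upright.

```bash
sed -i '/^mv("r1"/,$d' p5.py
cat >> p5.py <<'E'
mv("r1",[.458,g[1]-.002,.185],yaw,8)
mv("m1",[.425,.155,.195],9,8)
mv("m2",[.42,.0,.195],12,14)
mv("m3",[.455,-.13,.195],6,12)
mv("m4",[.526,-.2562,.18],-7.3,14)
E
sed -i 's/^        if i%max.*$/        pass/' h.py; python3 p5.py
```

```text
20.55 [ 0.0874  0.5146 -0.8808 -3.1077 -0.8766  1.5636] [0.5878 0.2196 0.0885] lean 60.271305987964645 yaw 6.713722609377525 f [-3.115  -1.4342  3.655 ] 0.011201221718432953
grasp [0.5714 0.2177 0.0979]
lift N 6 shift [-0.137  0.    -0.079] turn [ 0. -0. -0.]
   maxcost 3e-30 maxdq 0.02 [ 0.0875  0.4119 -0.8558 -3.1038 -0.7491  1.5578]
r1 N 8 shift [ 0.042  0.035 -0.382] turn [0. 0. 0.]
   maxcost 1e-19 maxdq 0.04 [ 0.1207  0.1616 -1.0535 -3.1463 -0.6962  1.5727]
m1 N 8 shift [ 0.036 -0.172 -0.126] turn [-0.041 -0.    -0.024]
   maxcost 4e-22 maxdq 0.08 [-0.1176 -0.0062 -0.9707 -2.6141 -0.4869  1.2341]
m2 N 14 shift [ 0.029 -0.269 -0.051] turn [-0.031  0.    -0.018]
   maxcost 4e-19 maxdq 0.09 [-0.3968 -0.0614 -0.7562 -1.7233 -0.5243  0.5068]
m3 N 12 shift [-0.014 -0.283  0.025] turn [ 0.072 -0.     0.041]
   maxcost 4e-25 maxdq 0.02 [-0.6472  0.0703 -0.617  -1.603  -0.6353  0.4742]
m4 N 14 shift [-0.04  -0.232  0.124] turn [0.137 0.    0.079]
   maxcost 1e-29 maxdq 0.01 [-0.7314  0.2473 -0.442  -1.7155 -0.5217  0.4963]
```

Request:
{"method": "jog_arm", "body": {
  "steps": [
    {"dx": -0.07, "dy": 0, "dz": -0.04, "rx": 0, "ry": 0, "rz": 0},
    {"dx": -0.137, "dy": 0, "dz": -0.079, "rx": 0, "ry": 0, "rz": 0},
    {"dx": -0.137, "dy": 0, "dz": -0.079, "rx": 0, "ry": 0, "rz": 0},
    {"dx": -0.137, "dy": 0, "dz": -0.079, "rx": 0, "ry": 0, "rz": 0},
    {"dx": -0.137, "dy": 0, "dz": -0.079, "rx": 0, "ry": 0, "rz": 0},
    {"dx": -0.137, "dy": 0, "dz": -0.079, "rx": 0, "ry": 0, "rz": 0},
    {"dx": -0.07, "dy": 0, "dz": -0.04, "rx": 0, "ry": 0, "rz": 0},
    {"dx": 0, "dy": 0, "dz": 0, "rx": 0, "ry": 0, "rz": 0},
    {"dx": 0, "dy": 0, "dz": 0, "rx": 0, "ry": 0, "rz": 0}
  ]
}}

```text
clock: 21.68
tcp_pos: [0.5876, 0.2195, 0.1258]
eef_rot: [[-0.494, -0.117, 0.862], [-0.058, 0.993, 0.101], [-0.868, 0.0, -0.497]]
ft_force: [0.0, -1.0, -3.5]
opening: 0.0114
grasp_force: 50.4
```

Request:
{"method": "jog_arm", "body": {
  "steps": [
    {"dx": 0.02, "dy": 0.018, "dz": -0.19, "rx": 0, "ry": 0, "rz": 0},
    {"dx": 0.042, "dy": 0.035, "dz": -0.382, "rx": 0, "ry": 0, "rz": 0},
    {"dx": 0.042, "dy": 0.035, "dz": -0.382, "rx": 0, "ry": 0, "rz": 0},
    {"dx": 0.042, "dy": 0.035, "dz": -0.382, "rx": 0, "ry": 0, "rz": 0},
    {"dx": 0.042, "dy": 0.035, "dz": -0.382, "rx": 0, "ry": 0, "rz": 0},
    {"dx": 0.042, "dy": 0.035, "dz": -0.382, "rx": 0, "ry": 0, "rz": 0},
    {"dx": 0.042, "dy": 0.035, "dz": -0.382, "rx": 0, "ry": 0, "rz": 0},
    {"dx": 0.042, "dy": 0.035, "dz": -0.382, "rx": 0, "ry": 0, "rz": 0},
    {"dx": 0.022, "dy": 0.017, "dz": -0.192, "rx": 0, "ry": 0, "rz": 0},
    {"dx": 0.036, "dy": -0.172, "dz": -0.126, "rx": -0.041, "ry": 0, "rz": -0.024},
    {"dx": 0.036, "dy": -0.172, "dz": -0.126, "rx": -0.041, "ry": 0, "rz": -0.024},
    {"dx": 0.036, "dy": -0.172, "dz": -0.126, "rx": -0.041, "ry": 0, "rz": -0.024},
    {"dx": 0.036, "dy": -0.172, "dz": -0.126, "rx": -0.041, "ry": 0, "rz": -0.024},
    {"dx": 0.036, "dy": -0.172, "dz": -0.126, "rx": -0.041, "ry": 0, "rz": -0.024},
    {"dx": 0.036, "dy": -0.172, "dz": -0.126, "rx": -0.041, "ry": 0, "rz": -0.024},
    {"dx": 0.036, "dy": -0.172, "dz": -0.126, "rx": -0.041, "ry": 0, "rz": -0.024},
    {"dx": 0.036, "dy": -0.172, "dz": -0.126, "rx": -0.041, "ry": 0, "rz": -0.024}
  ]
}}

```text
clock: 23.8
tcp_pos: [0.4412, 0.1571, 0.1853]
eef_rot: [[-0.49, -0.156, 0.857], [-0.078, 0.988, 0.136], [-0.868, -0.0, -0.497]]
ft_force: [-1.2, 0.6, -4.1]
opening: 0.0116
grasp_force: 50.4
```

```bash
sed -i '/^mv("lift"/d;/^mv("r1"/d;/^mv("m1"/d' p5.py; python3 p5.py
```

```text
23.8 [-0.1181 -0.0067 -0.9694 -2.6116 -0.4848  1.2322] [0.4412 0.1571 0.1853] lean 60.230814170919494 yaw 8.999050696189093 f [-1.1764  0.6172 -4.0615] 0.011573260810663427
grasp [0.4249 0.1546 0.1948]
m2 N 14 shift [ 0.029 -0.268 -0.051] turn [-0.031 -0.    -0.017]
   maxcost 4e-19 maxdq 0.09 [-0.3952 -0.0618 -0.7557 -1.7217 -0.5226  0.5042]
m3 N 12 shift [-0.014 -0.283  0.025] turn [0.072 0.    0.041]
   maxcost 4e-25 maxdq 0.02 [-0.6461  0.07   -0.6166 -1.6017 -0.6342  0.4722]
m4 N 14 shift [-0.04  -0.232  0.124] turn [ 0.137 -0.     0.079]
   maxcost 1e-29 maxdq 0.01 [-0.7305  0.247  -0.4416 -1.7138 -0.5206  0.4939]
```

Request:
{"method": "jog_arm", "body": {
  "steps": [
    {"dx": 0.029, "dy": -0.268, "dz": -0.051, "rx": -0.031, "ry": 0, "rz": -0.017},
    {"dx": 0.029, "dy": -0.268, "dz": -0.051, "rx": -0.031, "ry": 0, "rz": -0.017},
    {"dx": 0.029, "dy": -0.268, "dz": -0.051, "rx": -0.031, "ry": 0, "rz": -0.017},
    {"dx": 0.029, "dy": -0.268, "dz": -0.051, "rx": -0.031, "ry": 0, "rz": -0.017},
    {"dx": 0.029, "dy": -0.268, "dz": -0.051, "rx": -0.031, "ry": 0, "rz": -0.017},
    {"dx": 0.029, "dy": -0.268, "dz": -0.051, "rx": -0.031, "ry": 0, "rz": -0.017},
    {"dx": 0.029, "dy": -0.268, "dz": -0.051, "rx": -0.031, "ry": 0, "rz": -0.017},
    {"dx": 0.029, "dy": -0.268, "dz": -0.051, "rx": -0.031, "ry": 0, "rz": -0.017},
    {"dx": 0.029, "dy": -0.268, "dz": -0.051, "rx": -0.031, "ry": 0, "rz": -0.017},
    {"dx": 0.029, "dy": -0.268, "dz": -0.051, "rx": -0.031, "ry": 0, "rz": -0.017},
    {"dx": 0.029, "dy": -0.268, "dz": -0.051, "rx": -0.031, "ry": 0, "rz": -0.017},
    {"dx": 0.029, "dy": -0.268, "dz": -0.051, "rx": -0.031, "ry": 0, "rz": -0.017},
    {"dx": 0.029, "dy": -0.268, "dz": -0.051, "rx": -0.031, "ry": 0, "rz": -0.017},
    {"dx": 0.029, "dy": -0.268, "dz": -0.051, "rx": -0.031, "ry": 0, "rz": -0.017}
  ]
}}

```text
clock: 25.55
tcp_pos: [0.4361, 0.0036, 0.1854]
eef_rot: [[-0.486, -0.208, 0.849], [-0.102, 0.978, 0.181], [-0.868, 0.001, -0.496]]
ft_force: [-0.0, -0.4, -3.2]
opening: 0.0116
grasp_force: 50.4
```

Request:
{"method": "jog_arm", "body": {
  "steps": [
    {"dx": -0.014, "dy": -0.283, "dz": 0.025, "rx": 0.072, "ry": 0, "rz": 0.041},
    {"dx": -0.014, "dy": -0.283, "dz": 0.025, "rx": 0.072, "ry": 0, "rz": 0.041},
    {"dx": -0.014, "dy": -0.283, "dz": 0.025, "rx": 0.072, "ry": 0, "rz": 0.041},
    {"dx": -0.014, "dy": -0.283, "dz": 0.025, "rx": 0.072, "ry": 0, "rz": 0.041},
    {"dx": -0.014, "dy": -0.283, "dz": 0.025, "rx": 0.072, "ry": 0, "rz": 0.041},
    {"dx": -0.014, "dy": -0.283, "dz": 0.025, "rx": 0.072, "ry": 0, "rz": 0.041},
    {"dx": -0.014, "dy": -0.283, "dz": 0.025, "rx": 0.072, "ry": 0, "rz": 0.041},
    {"dx": -0.014, "dy": -0.283, "dz": 0.025, "rx": 0.072, "ry": 0, "rz": 0.041},
    {"dx": -0.014, "dy": -0.283, "dz": 0.025, "rx": 0.072, "ry": 0, "rz": 0.041},
    {"dx": -0.014, "dy": -0.283, "dz": 0.025, "rx": 0.072, "ry": 0, "rz": 0.041},
    {"dx": -0.014, "dy": -0.283, "dz": 0.025, "rx": 0.072, "ry": 0, "rz": 0.041},
    {"dx": -0.014, "dy": -0.283, "dz": 0.025, "rx": 0.072, "ry": 0, "rz": 0.041}
  ]
}}

```text
clock: 27.05
tcp_pos: [0.4717, -0.1286, 0.185]
eef_rot: [[-0.494, -0.104, 0.863], [-0.051, 0.995, 0.09], [-0.868, 0.001, -0.497]]
ft_force: [-0.1, 0.4, -4.5]
opening: 0.0113
grasp_force: 50.4
```

Request:
{"method": "jog_arm", "body": {
  "steps": [
    {"dx": -0.04, "dy": -0.232, "dz": 0.124, "rx": 0.137, "ry": 0, "rz": 0.079},
    {"dx": -0.04, "dy": -0.232, "dz": 0.124, "rx": 0.137, "ry": 0, "rz": 0.079},
    {"dx": -0.04, "dy": -0.232, "dz": 0.124, "rx": 0.137, "ry": 0, "rz": 0.079},
    {"dx": -0.04, "dy": -0.232, "dz": 0.124, "rx": 0.137, "ry": 0, "rz": 0.079},
    {"dx": -0.04, "dy": -0.232, "dz": 0.124, "rx": 0.137, "ry": 0, "rz": 0.079},
    {"dx": -0.04, "dy": -0.232, "dz": 0.124, "rx": 0.137, "ry": 0, "rz": 0.079},
    {"dx": -0.04, "dy": -0.232, "dz": 0.124, "rx": 0.137, "ry": 0, "rz": 0.079},
    {"dx": -0.04, "dy": -0.232, "dz": 0.124, "rx": 0.137, "ry": 0, "rz": 0.079},
    {"dx": -0.04, "dy": -0.232, "dz": 0.124, "rx": 0.137, "ry": 0, "rz": 0.079},
    {"dx": -0.04, "dy": -0.232, "dz": 0.124, "rx": 0.137, "ry": 0, "rz": 0.079},
    {"dx": -0.04, "dy": -0.232, "dz": 0.124, "rx": 0.137, "ry": 0, "rz": 0.079},
    {"dx": -0.04, "dy": -0.232, "dz": 0.124, "rx": 0.137, "ry": 0, "rz": 0.079},
    {"dx": -0.04, "dy": -0.232, "dz": 0.124, "rx": 0.137, "ry": 0, "rz": 0.079},
    {"dx": -0.04, "dy": -0.232, "dz": 0.124, "rx": 0.137, "ry": 0, "rz": 0.079},
    {"dx": 0, "dy": 0, "dz": 0, "rx": 0, "ry": 0, "rz": 0},
    {"dx": 0, "dy": 0, "dz": 0, "rx": 0, "ry": 0, "rz": 0}
  ]
}}

```text
clock: 29.05
tcp_pos: [0.5422, -0.2575, 0.1697]
eef_rot: [[-0.493, 0.127, 0.861], [0.064, 0.992, -0.109], [-0.868, 0.002, -0.497]]
ft_force: [-0.2, -0.3, -3.3]
opening: 0.0114
grasp_force: 50.4
```

```bash
sed -i '/^mv(/d' p5.py
cat >> p5.py <<'E'
mv("fix",[.526,-.2562,.14],-7.3,8)
c=cam("scene");t=cam("top")
im=np.hstack([np.array(t["pixels"])[160:360,320:520],np.array(c["pixels"])[20:220,220:420]])
cv2.imwrite("pics/g6.png",cv2.resize(im,(800,400),interpolation=cv2.INTER_CUBIC)[...,::-1])
E
python3 p5.py
```

```text
29.05 [-0.7298  0.2479 -0.4424 -1.715  -0.521   0.4943] [ 0.5422 -0.2575  0.1697] lean 60.18649178031903 yaw -7.27975782701212 f [-0.1767 -0.2645 -3.328 ] 0.011428832137421938
grasp [ 0.5258 -0.2554  0.1791]
fix N 8 shift [ 0.106 -0.003  0.062] turn [ 0.001 -0.    -0.001]
   maxcost 8e-30 maxdq 0.03 [-0.7978  0.3419 -0.4889 -1.8709 -0.5996  0.7341]
```

View pics/g6.png

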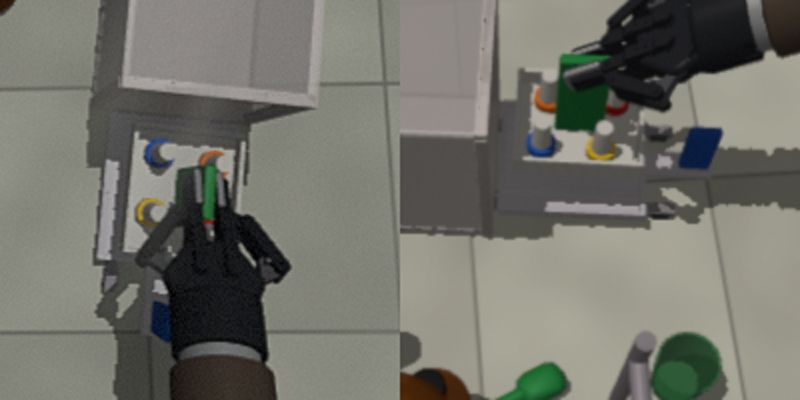

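All four stoppers are standing in the caddy over the shelf, and the grip and the beaker look undisturbed. I'll check the handle's top strip against the expected centre, then lower it.

Run:
```python
from h import *
c=cam("scene");t=cam("top")
for n,p in dict(L=(560,59),R=(608,59)).items(): print(n,onz(c,220+(p[0]-400)/2,20+p[1]/2,.191))
for n,p in dict(T=(209,165),B=(209,221)).items(): print("top",n,onz(t,320+p[0]/2,160+p[1]/2,.191))
# caddy tray rim at underside+.024
for n,p in dict(bl=(523,158),br=(643,164)).items(): print(n,onz(c,220+(p[0]-400)/2,20+p[1]/2,.1))
```

```text
L [ 0.5488 -0.2556  0.191 ]
R [ 0.5052 -0.2524  0.191 ]
top T [ 0.548  -0.2557  0.191 ]
top B [ 0.4979 -0.2535  0.191 ]
bl [ 0.5849 -0.2124  0.1   ]
br [ 0.4659 -0.1965  0.1   ]
```

Request:
{"method": "jog_arm", "body": {
  "steps": [
    {"dx": 0.06, "dy": 0, "dz": 0.035, "rx": 0, "ry": 0, "rz": 0},
    {"dx": 0.115, "dy": 0, "dz": 0.067, "rx": 0, "ry": 0, "rz": 0},
    {"dx": 0.115, "dy": 0, "dz": 0.067, "rx": 0, "ry": 0, "rz": 0},
    {"dx": 0.115, "dy": 0, "dz": 0.067, "rx": 0, "ry": 0, "rz": 0},
    {"dx": 0.115, "dy": 0, "dz": 0.067, "rx": 0, "ry": 0, "rz": 0},
    {"dx": 0.115, "dy": 0, "dz": 0.067, "rx": 0, "ry": 0, "rz": 0},
    {"dx": 0.115, "dy": 0, "dz": 0.067, "rx": 0, "ry": 0, "rz": 0},
    {"dx": 0.06, "dy": 0, "dz": 0.035, "rx": 0, "ry": 0, "rz": 0},
    {"dx": 0, "dy": 0, "dz": 0, "rx": 0, "ry": 0, "rz": 0}
  ]
}}

```text
clock: 30.38
tcp_pos: [0.5425, -0.2578, 0.132]
eef_rot: [[-0.493, 0.127, 0.861], [0.065, 0.992, -0.109], [-0.868, 0.002, -0.497]]
ft_force: [-0.3, 0.2, -3.7]
opening: 0.0113
grasp_force: 50.4
```

Request:
{"method": "jog_arm", "body": {
  "steps": [
    {"dx": 0.076, "dy": 0, "dz": 0.0435, "rx": 0, "ry": 0, "rz": 0},
    {"dx": 0.076, "dy": 0, "dz": 0.0435, "rx": 0, "ry": 0, "rz": 0},
    {"dx": 0.076, "dy": 0, "dz": 0.0435, "rx": 0, "ry": 0, "rz": 0},
    {"dx": 0.076, "dy": 0, "dz": 0.0435, "rx": 0, "ry": 0, "rz": 0},
    {"dx": 0.0217, "dy": 0, "dz": 0.0124, "rx": 0, "ry": 0, "rz": 0},
    {"dx": 0.0217, "dy": 0, "dz": 0.0124, "rx": 0, "ry": 0, "rz": 0},
    {"dx": 0.0217, "dy": 0, "dz": 0.0124, "rx": 0, "ry": 0, "rz": 0},
    {"dx": 0, "dy": 0, "dz": 0, "rx": 0, "ry": 0, "rz": 0}
  ]
}}

```text
clock: 31.38
tcp_pos: [0.5426, -0.2577, 0.1153]
eef_rot: [[-0.493, 0.127, 0.861], [0.064, 0.992, -0.109], [-0.868, 0.001, -0.497]]
ft_force: [0.2, -0.2, -4.5]
opening: 0.0113
grasp_force: 50.4
```

Request:
{"method": "jog_arm", "body": {
  "steps": [
    {"dx": 0.0217, "dy": 0, "dz": 0.0124, "rx": 0, "ry": 0, "rz": 0},
    {"dx": 0.0217, "dy": 0, "dz": 0.0124, "rx": 0, "ry": 0, "rz": 0},
    {"dx": 0, "dy": 0, "dz": 0, "rx": 0, "ry": 0, "rz": 0}
  ]
}}

```text
clock: 31.75
tcp_pos: [0.5426, -0.2577, 0.1132]
eef_rot: [[-0.493, 0.127, 0.861], [0.064, 0.992, -0.109], [-0.868, 0.001, -0.497]]
ft_force: [0.6, 0.1, -3.6]
opening: 0.0113
grasp_force: 50.4
```

Request:
{"method": "jog_arm", "body": {
  "steps": [
    {"dx": 0.0217, "dy": 0, "dz": 0.0124, "rx": 0, "ry": 0, "rz": 0},
    {"dx": 0.0217, "dy": 0, "dz": 0.0124, "rx": 0, "ry": 0, "rz": 0},
    {"dx": 0, "dy": 0, "dz": 0, "rx": 0, "ry": 0, "rz": 0}
  ]
}}

```text
clock: 32.12
tcp_pos: [0.5434, -0.2578, 0.1125]
eef_rot: [[-0.49, 0.126, 0.862], [0.064, 0.992, -0.109], [-0.869, 0.001, -0.495]]
ft_force: [-1.1, 1.8, 1.3]
opening: 0.0115
grasp_force: 50.8
```

The caddy touched at TCP z=0.1125, exactly the predicted floor height, so it is not on the rim. Now I release and back straight out.

Request:
{"method": "jog_arm", "body": {
  "steps": [
    {"dx": 0, "dy": 0, "dz": 0, "rx": 0, "ry": 0, "rz": 0},
    {"dx": 0, "dy": 0, "dz": 0, "rx": 0, "ry": 0, "rz": 0},
    {"dx": 0, "dy": 0, "dz": 0, "rx": 0, "ry": 0, "rz": 0},
    {"dx": 0, "dy": 0, "dz": 0, "rx": 0, "ry": 0, "rz": 0},
    {"dx": 0, "dy": 0, "dz": 0, "rx": 0, "ry": 0, "rz": 0},
    {"dx": 0, "dy": 0, "dz": 0, "rx": 0, "ry": 0, "rz": 0}
  ],
  "jaw": 0
}}

```text
clock: 32.88
tcp_pos: [0.5426, -0.2577, 0.1113]
eef_rot: [[-0.493, 0.127, 0.861], [0.064, 0.992, -0.109], [-0.868, 0.001, -0.497]]
ft_force: [-0.7, 0.5, 0.1]
opening: 0.0849
grasp_force: 0.0
```

Run:
```python
from h import *
s=bot.sense();q=np.array(s["joint_positions"]);M=H(s["tcp_pos"],np.array(s["eef_rot"]));print(s["clock"],s["opening"],q)
T=np.eye(4);T[2,3]=-.1
M,q=screw(M,M@T,N=4,q0=q,name="out")
# push options: fingers shut, flipped config, pushing front end of grip plate (front at grip centre -17mm)
a=np.radians(-7.3);u=np.array([np.cos(a),np.sin(a),0])
g=np.array([.3925,-.2395,.073])
for lean in(60,50,40,30):
  for off,z in((-.02,.075),(-.02,.085)):
    for tr in(0,.08,.16):
      p=g+(off-.005+tr)*u;p[2]=z
      Rr=Rt(-7.3,lean)@FL;b=ik(p,Rr,q); print(lean,z,tr,"%.0e"%b[0],b[1])
qA=np.array([-.5,-.2,-.75,0,-.6,1.6])
for n in(0,):
  print("normal pre",ik(*goalf([.3925,-.2395,.16],-7.3,0),np.array([-.2,.2,-.65,0,-.7,-1.49])),ik(*goal([.3925,-.2395,.16],-7.3,0),np.array([-.2,.2,-.65,0,-.7,1.65])))
```

```text
32.875 0.08490647205789124 [-0.8241  0.3913 -0.5113 -1.9376 -0.64    0.8399]
out N 4 shift [ 0.    -0.    -0.625] turn [ 0. -0.  0.]
   maxcost 2e-26 maxdq 0.07 [-0.8918  0.1788 -0.5931 -1.7037 -0.6517  0.6105]
60 0.075 0 6e-27 [-1.2406  0.4352 -0.8043 -1.8218 -0.9307  1.1984]
60 0.075 0.08 2e-26 [-1.0496  0.4495 -0.7042 -1.9509 -0.8378  1.1214]
60 0.075 0.16 6e-24 [-0.8946  0.4811 -0.5758 -2.0298 -0.7349  1.0369]
60 0.085 0 9e-30 [-1.2242  0.3902 -0.7943 -1.7976 -0.9121  1.1331]
60 0.085 0.08 2e-30 [-1.0359  0.4132 -0.694  -1.9252 -0.8157  1.0653]
60 0.085 0.16 6e-22 [-0.8831  0.4519 -0.5657 -2.0025 -0.7127  0.9872]
50 0.075 0 2e-21 [-1.0188  0.2669 -0.7151 -1.6433 -0.6404  0.7625]
50 0.075 0.08 3e-31 [-0.8441  0.3189 -0.5949 -1.6988 -0.5321  0.6588]
50 0.075 0.16 1e-29 [-0.6952  0.3806 -0.4518 -1.6795 -0.4273  0.5085]
50 0.085 0 4e-25 [-0.9928  0.2308 -0.7048 -1.6024 -0.623   0.6854]
50 0.085 0.08 2e-27 [-0.8202  0.2895 -0.585  -1.6523 -0.5131  0.5836]
50 0.085 0.16 4e-30 [-0.6727  0.3565 -0.4435 -1.6263 -0.4093  0.4323]
40 0.075 0 6e-31 [-0.6887  0.1771 -0.6538 -1.2478 -0.3691  0.
[... 275 characters left out ...]
0.22  ]
40 0.085 0.16 1e-25 [-0.3594  0.3246 -0.4429 -0.9014 -0.1896 -0.4992]
30 0.075 0 3e-25 [-0.3363  0.1552 -0.7457 -0.5915 -0.187  -0.8059]
30 0.075 0.08 9e-06 [-0.2592  0.2542 -0.6525 -0.4455 -0.16   -1.016 ]
30 0.075 0.16 1e-05 [-0.2139  0.3499 -0.5465 -0.2945 -0.16   -1.2049]
30 0.085 0 2e-28 [-0.3148  0.1298 -0.7612 -0.5206 -0.1883 -0.8951]
30 0.085 0.08 3e-07 [-0.2447  0.2327 -0.6687 -0.3794 -0.16   -1.0941]
30 0.085 0.16 3e-23 [-0.2065  0.3314 -0.5581 -0.2446 -0.1638 -1.2608]
normal pre (np.float64(1.110106019944803e-30), array([-0.1929,  0.1994, -0.5128,  0.    , -0.8586, -1.5053])) (np.float64(3.944304526105059e-31), array([-0.1929,  0.1994, -0.5128,  0.    , -0.8586,  1.6363]))
```

Request:
{"method": "jog_arm", "body": {
  "steps": [
    {"dx": 0, "dy": 0, "dz": -0.3, "rx": 0, "ry": 0, "rz": 0},
    {"dx": 0, "dy": 0, "dz": -0.55, "rx": 0, "ry": 0, "rz": 0},
    {"dx": 0, "dy": 0, "dz": -0.55, "rx": 0, "ry": 0, "rz": 0},
    {"dx": 0, "dy": 0, "dz": -0.55, "rx": 0, "ry": 0, "rz": 0},
    {"dx": 0, "dy": 0, "dz": -0.55, "rx": 0, "ry": 0, "rz": 0},
    {"dx": 0, "dy": 0, "dz": 0, "rx": 0, "ry": 0, "rz": 0}
  ]
}}

```text
clock: 33.62
tcp_pos: [0.4556, -0.2465, 0.1624]
eef_rot: [[-0.492, 0.127, 0.861], [0.062, 0.992, -0.111], [-0.869, -0.001, -0.496]]
ft_force: [0.8, -0.0, 0.1]
opening: 0.0855
grasp_force: 0.0
```

Run:
```python
from h import *
s=bot.sense();q=np.array(s["joint_positions"]);M=H(s["tcp_pos"],np.array(s["eef_rot"]));print(s["clock"],s["tcp_pos"])
c=cam("scene");t=cam("top");import pickle;pickle.dump((t,c),open("c2.pkl","wb"))
for n,cc in(("top",t),("scene",c)):
    hsv=cv2.cvtColor(np.array(cc["pixels"]),cv2.COLOR_RGB2HSV)
    for nm,lo,hi in(("blue",(108,130,50),(128,255,255)),("green",(50,120,40),(85,255,255))):
        k,l,st,ce=cv2.connectedComponentsWithStats(cv2.inRange(hsv,lo,hi))
        for i in range(1,k):
            if st[i,4]>60: print(n,nm,st[i],ce[i].round(1))
p,R=goalf([.3925,-.2395,.073],-7.3,50)
M,q=screw(M,H(p-R[:,2]*.08,R),N=8,q0=q,name="pre")
print(M[:3,3]);M,q=screw(M,H(p,R),N=6,q0=q,name="in")
c_,q2=ik(p+.16*np.array([.992,-.127,0]),R,q);print(c_,q2)
im=np.array(c["pixels"])[20:220,220:420];im2=np.array(t["pixels"])[160:360,320:520]
cv2.imwrite("pics/g7.png",cv2.resize(np.hstack([im2,im]),(800,400),interpolation=cv2.INTER_CUBIC)[...,::-1])
```

```text
33.625 [ 0.4556 -0.2465  0.1624]
top blue [377 106   8  12  70] [380.1 111.6]
top blue [396 311  12  18 106] [403.1 318.4]
top green [523  90  31  26 560] [538.7 101.4]
top green [272 202  24  40 411] [284.1 225.2]
top green [413 244   7  24  66] [415.9 258.8]
top green [273 300  25  11  78] [284.7 305.7]
scene blue [360  83  21  21 299] [369.6  92.8]
scene blue [156 103  12  11 117] [161.4 107.9]
scene green [146   0  23   6 132] [157.2   2.4]
scene green [296  67  26  33 710] [307.9  82.6]
scene green [347 197  32  25 481] [360.9 209.2]
scene green [259 202  44  28 490] [284.  214.7]
pre N 8 shift [ 0.324 -0.003 -0.197] turn [-0.001  0.215  0.001]
   maxcost 7e-27 maxdq 0.03 [-0.9705  0.1202 -0.7066 -1.4657 -0.6128  0.4968]
[ 0.3462 -0.2336  0.1122]
in N 6 shift [0.    0.    0.333] turn [ 0. -0.  0.]
   maxcost 1e-24 maxdq 0.06 [-0.9622  0.3394 -0.6739 -1.7387 -0.6137  0.8216]
5.609163471625858e-22 [-0.6566  0.4458 -0.3859 -1.7139 -0.4014  0.5149]
```

View pics/g7.png

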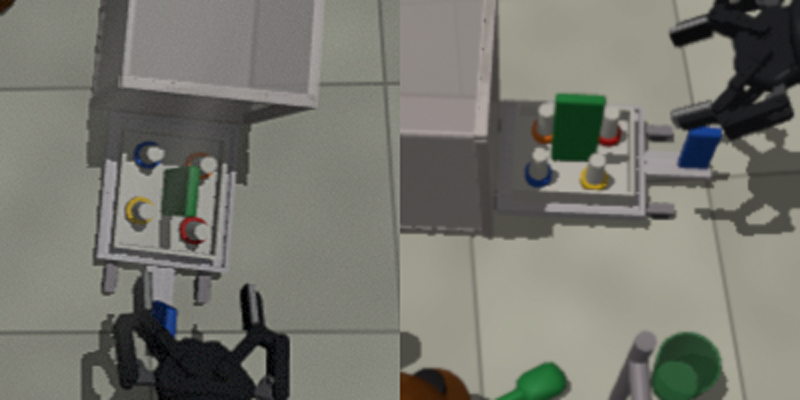

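The caddy sits inside the rim, in line, with all four stoppers standing. The handle top is at about (310,69.5) in scene. Next I go to the blue grip.

Request:
{"method": "jog_arm", "body": {
  "steps": [
    {"dx": 0.324, "dy": -0.003, "dz": -0.197, "rx": 0, "ry": 0.215, "rz": 0},
    {"dx": 0.324, "dy": -0.003, "dz": -0.197, "rx": 0, "ry": 0.215, "rz": 0},
    {"dx": 0.324, "dy": -0.003, "dz": -0.197, "rx": 0, "ry": 0.215, "rz": 0},
    {"dx": 0.324, "dy": -0.003, "dz": -0.197, "rx": 0, "ry": 0.215, "rz": 0},
    {"dx": 0.324, "dy": -0.003, "dz": -0.197, "rx": 0, "ry": 0.215, "rz": 0},
    {"dx": 0.324, "dy": -0.003, "dz": -0.197, "rx": 0, "ry": 0.215, "rz": 0},
    {"dx": 0.324, "dy": -0.003, "dz": -0.197, "rx": 0, "ry": 0.215, "rz": 0},
    {"dx": 0.324, "dy": -0.003, "dz": -0.197, "rx": 0, "ry": 0.215, "rz": 0},
    {"dx": 0, "dy": 0, "dz": 0, "rx": 0, "ry": 0, "rz": 0}
  ]
}}

```text
clock: 34.85
tcp_pos: [0.3463, -0.2333, 0.1109]
eef_rot: [[-0.639, 0.127, 0.758], [0.083, 0.992, -0.096], [-0.764, 0.001, -0.645]]
ft_force: [0.2, 0.5, -0.1]
opening: 0.0856
grasp_force: 0.0
```

Run:
```python
from h import *
import pickle;t,c=pickle.load(open("c2.pkl","rb"))
print("caddy",onz(c,310,69.5,.134),"top",onz(t,416.5,256,.134))
plan(*goalf([.3925,-.2395,.073],-7.3,50))
```

```text
caddy [ 0.526  -0.2528  0.134 ] top [ 0.524  -0.2554  0.134 ]
clock 34.85 tcp [ 0.3463 -0.2333  0.1109] target [ 0.4069 -0.2413  0.0608] d [ 0.0606 -0.008  -0.0501] q [-0.9679  0.123  -0.7064 -1.4661 -0.6104  0.4958]
rot units [ 0.0081 -0.0247 -0.0108] shift after rot [-0.0231 -0.0071  1.9757] now [-0.0282 -0.0087  1.9757]
```

Request:
{"method": "jog_arm", "body": {
  "steps": [
    {"dx": -0.005, "dy": 0, "dz": 0.33, "rx": 0, "ry": 0, "rz": 0},
    {"dx": -0.005, "dy": 0, "dz": 0.33, "rx": 0, "ry": 0, "rz": 0},
    {"dx": -0.005, "dy": 0, "dz": 0.33, "rx": 0, "ry": 0, "rz": 0},
    {"dx": -0.005, "dy": 0, "dz": 0.33, "rx": 0, "ry": 0, "rz": 0},
    {"dx": 0, "dy": 0, "dz": 0.33, "rx": 0, "ry": 0, "rz": 0},
    {"dx": 0, "dy": 0, "dz": 0.32, "rx": 0, "ry": 0, "rz": 0},
    {"dx": 0, "dy": 0, "dz": 0, "rx": 0, "ry": 0, "rz": 0}
  ]
}}

```text
clock: 35.72
tcp_pos: [0.4075, -0.2415, 0.0602]
eef_rot: [[-0.639, 0.127, 0.758], [0.084, 0.992, -0.095], [-0.764, 0.002, -0.645]]
ft_force: [0.1, 0.0, -0.3]
opening: 0.0849
grasp_force: 0.0
```

Request:
{"method": "jog_arm", "body": {
  "steps": [
    {"dx": 0, "dy": 0, "dz": 0, "rx": 0, "ry": 0, "rz": 0},
    {"dx": 0, "dy": 0, "dz": 0, "rx": 0, "ry": 0, "rz": 0},
    {"dx": 0, "dy": 0, "dz": 0, "rx": 0, "ry": 0, "rz": 0},
    {"dx": 0, "dy": 0, "dz": 0, "rx": 0, "ry": 0, "rz": 0},
    {"dx": 0, "dy": 0, "dz": 0, "rx": 0, "ry": 0, "rz": 0},
    {"dx": 0, "dy": 0, "dz": 0, "rx": 0, "ry": 0, "rz": 0}
  ],
  "jaw": 1,
  "newtons": 40
}}

```text
clock: 36.48
tcp_pos: [0.4074, -0.2419, 0.0612]
eef_rot: [[-0.639, 0.127, 0.759], [0.082, 0.992, -0.097], [-0.765, -0.0, -0.644]]
ft_force: [-2.4, -3.5, 1.6]
opening: 0.0116
grasp_force: 42.9
```

Run:
```python
from h import *
s=bot.sense();q=np.array(s["joint_positions"]);M=H(s["tcp_pos"],np.array(s["eef_rot"]));print(s["clock"],s["tcp_pos"],s["opening"])
M1=M.copy();a=np.radians(-7.2);M1[:3,3]+=.15*np.array([np.cos(a),np.sin(a),0]);screw(M,M1,N=17,q0=q)
```

```text
36.475 [ 0.4074 -0.2419  0.0612] 0.011606167355953368
 N 17 shift [-0.142  0.     0.169] turn [ 0.  0. -0.]
   maxcost 1e-27 maxdq 0.02 [-0.6702  0.4371 -0.4035 -1.7178 -0.411   0.5307]
```

Request:
{"method": "jog_arm", "body": {
  "steps": [
    {"dx": -0.035, "dy": 0.01, "dz": 0.042, "rx": 0, "ry": 0, "rz": 0},
    {"dx": -0.071, "dy": 0, "dz": 0.085, "rx": 0, "ry": 0, "rz": 0},
    {"dx": -0.106, "dy": 0, "dz": 0.127, "rx": 0, "ry": 0, "rz": 0},
    {"dx": -0.142, "dy": 0, "dz": 0.169, "rx": 0, "ry": 0, "rz": 0},
    {"dx": -0.142, "dy": 0, "dz": 0.169, "rx": 0, "ry": 0, "rz": 0},
    {"dx": -0.142, "dy": 0, "dz": 0.169, "rx": 0, "ry": 0, "rz": 0},
    {"dx": -0.142, "dy": 0, "dz": 0.169, "rx": 0, "ry": 0, "rz": 0},
    {"dx": -0.142, "dy": 0, "dz": 0.169, "rx": 0, "ry": 0, "rz": 0},
    {"dx": -0.142, "dy": 0, "dz": 0.169, "rx": 0, "ry": 0, "rz": 0},
    {"dx": -0.142, "dy": 0, "dz": 0.169, "rx": 0, "ry": 0, "rz": 0}
  ]
}}

```text
clock: 37.72
tcp_pos: [0.4825, -0.2512, 0.0612]
eef_rot: [[-0.638, 0.127, 0.759], [0.082, 0.992, -0.098], [-0.765, -0.0, -0.644]]
ft_force: [-2.3, -4.9, 4.2]
opening: 0.0113
grasp_force: 43.2
```

Request:
{"method": "jog_arm", "body": {
  "steps": [
    {"dx": -0.142, "dy": 0, "dz": 0.169, "rx": 0, "ry": 0, "rz": 0},
    {"dx": -0.142, "dy": 0, "dz": 0.169, "rx": 0, "ry": 0, "rz": 0},
    {"dx": -0.142, "dy": 0, "dz": 0.169, "rx": 0, "ry": 0, "rz": 0},
    {"dx": -0.142, "dy": 0, "dz": 0.169, "rx": 0, "ry": 0, "rz": 0},
    {"dx": -0.142, "dy": 0, "dz": 0.169, "rx": 0, "ry": 0, "rz": 0},
    {"dx": -0.142, "dy": 0, "dz": 0.169, "rx": 0, "ry": 0, "rz": 0},
    {"dx": -0.142, "dy": 0, "dz": 0.169, "rx": 0, "ry": 0, "rz": 0},
    {"dx": -0.106, "dy": 0, "dz": 0.127, "rx": 0, "ry": 0, "rz": 0},
    {"dx": -0.071, "dy": 0, "dz": 0.085, "rx": 0, "ry": 0, "rz": 0},
    {"dx": -0.035, "dy": 0, "dz": 0.042, "rx": 0, "ry": 0, "rz": 0},
    {"dx": 0, "dy": 0, "dz": 0, "rx": 0, "ry": 0, "rz": 0}
  ]
}}

```text
clock: 39.1
tcp_pos: [0.5571, -0.2604, 0.0612]
eef_rot: [[-0.638, 0.127, 0.76], [0.082, 0.992, -0.097], [-0.766, 0.0, -0.643]]
ft_force: [2.3, -4.5, 4.9]
opening: 0.0115
grasp_force: 42.8
```

Request:
{"method": "jog_arm", "body": {
  "steps": [
    {"dx": -0.032, "dy": 0, "dz": 0.038, "rx": 0, "ry": 0, "rz": 0},
    {"dx": -0.032, "dy": 0, "dz": 0.038, "rx": 0, "ry": 0, "rz": 0},
    {"dx": -0.032, "dy": 0, "dz": 0.038, "rx": 0, "ry": 0, "rz": 0},
    {"dx": -0.032, "dy": 0, "dz": 0.038, "rx": 0, "ry": 0, "rz": 0},
    {"dx": 0, "dy": 0, "dz": 0, "rx": 0, "ry": 0, "rz": 0}
  ]
}}

```text
clock: 39.72
tcp_pos: [0.5646, -0.2614, 0.0612]
eef_rot: [[-0.638, 0.127, 0.759], [0.082, 0.992, -0.097], [-0.766, 0.001, -0.643]]
ft_force: [-0.8, -4.3, 5.2]
opening: 0.0114
grasp_force: 43.1
```

Request:
{"method": "jog_arm", "body": {
  "steps": [
    {"dx": -0.016, "dy": 0, "dz": 0.019, "rx": 0, "ry": 0, "rz": 0},
    {"dx": -0.016, "dy": 0, "dz": 0.019, "rx": 0, "ry": 0, "rz": 0},
    {"dx": -0.016, "dy": 0, "dz": 0.019, "rx": 0, "ry": 0, "rz": 0},
    {"dx": -0.016, "dy": 0, "dz": 0.019, "rx": 0, "ry": 0, "rz": 0},
    {"dx": 0, "dy": 0, "dz": 0, "rx": 0, "ry": 0, "rz": 0}
  ]
}}

```text
clock: 40.35
tcp_pos: [0.5652, -0.2614, 0.0611]
eef_rot: [[-0.64, 0.127, 0.758], [0.082, 0.992, -0.097], [-0.764, -0.0, -0.645]]
ft_force: [-17.4, -2.6, 19.3]
opening: 0.0114
grasp_force: 46.2
```

The stop is reached: 159 mm of travel and 17 N. I'll ease off, open, and withdraw.

Request:
{"method": "jog_arm", "body": {
  "steps": [
    {"dx": 0.02, "dy": 0, "dz": -0.024, "rx": 0, "ry": 0, "rz": 0},
    {"dx": 0.02, "dy": 0, "dz": -0.024, "rx": 0, "ry": 0, "rz": 0},
    {"dx": 0, "dy": 0, "dz": 0, "rx": 0, "ry": 0, "rz": 0}
  ]
}}

```text
clock: 40.72
tcp_pos: [0.5652, -0.2614, 0.0611]
eef_rot: [[-0.639, 0.127, 0.759], [0.082, 0.992, -0.097], [-0.765, 0.001, -0.644]]
ft_force: [-5.1, -4.5, 9.1]
opening: 0.0118
grasp_force: 43.9
```

Request:
{"method": "jog_arm", "body": {
  "steps": [
    {"dx": 0, "dy": 0, "dz": 0, "rx": 0, "ry": 0, "rz": 0},
    {"dx": 0, "dy": 0, "dz": 0, "rx": 0, "ry": 0, "rz": 0},
    {"dx": 0, "dy": 0, "dz": 0, "rx": 0, "ry": 0, "rz": 0},
    {"dx": 0, "dy": 0, "dz": 0, "rx": 0, "ry": 0, "rz": 0},
    {"dx": 0, "dy": 0, "dz": 0, "rx": 0, "ry": 0, "rz": 0},
    {"dx": 0, "dy": 0, "dz": -0.4, "rx": 0, "ry": 0, "rz": 0},
    {"dx": 0, "dy": 0, "dz": -0.6, "rx": 0, "ry": 0, "rz": 0},
    {"dx": 0, "dy": 0, "dz": -0.6, "rx": 0, "ry": 0, "rz": 0},
    {"dx": 0, "dy": 0, "dz": -0.6, "rx": 0, "ry": 0, "rz": 0},
    {"dx": 0, "dy": 0, "dz": -0.6, "rx": 0, "ry": 0, "rz": 0},
    {"dx": 0, "dy": 0, "dz": 0, "rx": 0, "ry": 0, "rz": 0},
    {"dx": 0, "dy": 0, "dz": 0, "rx": 0, "ry": 0, "rz": 0}
  ],
  "jaw": 0
}}

```text
clock: 42.22
tcp_pos: [0.4809, -0.2503, 0.1326]
eef_rot: [[-0.639, 0.127, 0.759], [0.083, 0.992, -0.096], [-0.765, 0.002, -0.644]]
ft_force: [-0.2, -0.2, 0.2]
opening: 0.0853
grasp_force: 0.0
```

Run:
```python
from h import *
import pickle;t0,s0=pickle.load(open("c2.pkl","rb"))
print(bot.sense()["tcp_pos"],bot.sense()["ft_force"])
for n in("scene","top"):
    c=cam(n);hsv=cv2.cvtColor(np.array(c["pixels"]),cv2.COLOR_RGB2HSV)
    for nm,lo,hi in(("blue",(108,130,50),(128,255,255)),("green",(50,100,30),(85,255,255))):
        k,l,st,ce=cv2.connectedComponentsWithStats(cv2.inRange(hsv,lo,hi))
        for i in range(1,k):
            if st[i,4]>40: print(n,nm,st[i],ce[i].round(1),onz(c,*ce[i],.06)[:2])
print("grip when out",onz(s0,369.6,92.8,.06)[:2])
```

```text
[ 0.4809 -0.2503  0.1326] [-0.2341 -0.1582  0.2337]
scene blue [288  80  16  21 302] [294.9  89.9] [ 0.5517 -0.2579]
scene blue [156 103  12  11 117] [161.5 108. ] [ 0.8352 -0.2367]
scene green [146   0  23   7 133] [157.1   2.4] [ 0.8496 -0.5209]
scene green [346 187  34  35 758] [362.9 205.5] [0.445  0.0099]
scene green [259 202  44  28 507] [284.2 214.8] [0.5987 0.0162]
top blue [377 106   7  12  70] [380.1 111.6] [ 0.8381 -0.2094]
top blue [ 25 140   9   6  47] [ 28.9 142.5] [0.7838 0.5679]
top blue [409 236   5  15  49] [411.4 243. ] [ 0.5513 -0.2655]
top green [556  87   4  17  49] [557.8  95.5] [ 0.8637 -0.5875]
top green [523  89  31  27 635] [537.8 102.2] [ 0.8501 -0.545 ]
top green [272 202  25  40 424] [284.1 225.2] [0.5922 0.0025]
top green [270 283  29  29 542] [284.2 297.3] [0.4405 0.0038]
grip when out [ 0.3929 -0.2389]
```

```bash
python3 -c "
from bench import bot
print(bot.finish_job())"
```

```text
the job is handed in; nothing more can be done
None
```

I handed the job in at about 42 s, but no verdict came back: the caddy is on the shelf inside its rim, the shelf is pushed fully home (160 mm by camera), all four stoppers were upright when last seen, just before that push, and the gripper is open and clear.

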